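# Pack the brass sample sleeve and latch the case

### The job

Pack the brass sleeve for the road: stand it upright in the tray of the open black case and shut the lid right down on it. Then hook the steel loop of the draw latch over the upturned lip of the lid's keeper and press the green lever down over centre until it lies flat, and let go. Leave the steel sleeve, the pen holder and the shock absorber where they are.

Things in the scene. Friction and masses are not known exactly. Their poses are not given: they have to be found in the camera images.
- case: Black plastic sample case fixed to the desk; place and yaw vary. Origin: underside centre of the tray, on the desk; case axes +z up, -x front (latch side), +x back (hinge side). Offsets in mm here are in this frame. Tray outside 94 (x) by 150 (y) by 55 high, walls and floor 5. A shelf with its top at z 18 runs forward from x -46 to -164, 110 wide, and carries the draw latch in the plane y = 0.
- tray (a point): Centre of the tray's inner floor (case z 5). Inside 84 (x) by 140 (y), open at the top at z 55.
- lid (a joint): The lid's hinge, rad: 0 shut, 1.57 upright, limit 1.9. Axis along case y at x 47, z 55.5. Lid: plate 96 by 150 by 10, green top panel; shut, its top is at z 65.5 and its front edge at x -49. The hinge is stiff: the lid stays where it is left (about 3 N at its edge moves it), so it has to be pushed all the way down.
- lid_front (a point): Middle of the lid's front edge on its outer (top) face; 96 from the hinge.
- keeper (a point): Seat of the loop's bar in the keeper. A steel tongue 18 wide, 4 thick runs 28 forward from the lid's front edge and ends in an upturned lip 4 thick, its top 13 above the tongue. The point lies 3 above the tongue, 3 behind the lip (lid side): with the lid shut at x -70, z 62.5; lip x -77 to -73, top z 72.5. Channel from lip to lid edge 24 long. Axes as the lid's (shut: the case's).
- lever (a joint): The latch lever, rad: 0 shut (green handle level, pointing to case -x, upper face at z 45), 1.57 handle upright, limit 1.88 (leaning to the lid). Handle 24 wide, 5 thick, reaching 66 from the pivot. Light friction: stays where left. With the loop hooked, turning it towards 0 pulls the loop tight; under 15 N near the tip, hardest before 0.3, then it goes over centre and stays at 0.
- lever_pivot (a point): Axis of the lever, at case x -125, z 40, between two steel cheeks (26 wide over all, up to z 47). Does not move.
- lever_tip (a point): Point on the handle's outer face (upper face when shut), 62 from the pivot, near its tip.
- bail (a joint): Swing of the loop relative to the lever, rad, limit 3.5. The loop's elevation above case +x (towards the lid) is 0.447 - lever + bail; over pi/2 it leans back over the shelf, away from the lid, where it rests against its stop at the start. It swings freely and falls by its own weight.
- loop_pivot (a point): Middle of the loop's pivot pin, which the lever carries 18 from its own pivot: lever shut, the pin is at case x -139, z 29; lever at 1.7 rad, at x -134, z 56. The pin is 40 long.
- loop_bar (a point): Middle of the loop's end bar, 75 from the loop pivot (stretches by up to about 3 under pull). The loop is a U of 6 mm round steel wire, 40 wide outside, 28 inside; its rails pass outside the lever, the cheeks and the keeper.
- grip_rollers (a point): Midway between the two red buttons on the outer sides of the loop's rails, 52 from the loop pivot: discs 14 in diameter, 50 over their outer faces, on one axle along case y. Gripped across these faces from above, the loop swings freely in the grip, because the buttons turn on the rails.
- sleeve: The brass sleeve to pack, with a red band, standing upright: 42 tall, body 33 in diameter on a foot flange 42 in diameter and 6 thick; 150 g. Origin: centre of its underside, z up.
- spare: Steel sleeve with a blue band, same sizes; to be left alone. Origin: centre of its underside.
- cup: Lime green square pen holder 70 by 70 by 100 with pens up to 155 high; to be left alone. Origin: centre of its underside.
- shock: Shock absorber with black coil spring, lying along its x, 56 wide and high, from -118 to +134 along its length; to be left alone. Origin: on the desk under its middle.
Not all that is in view belongs to the job. There is more than one size of the sleeve; the job needs the middle-sized.

How it is judged:
By the outcome, as a careful person would: the job done as asked, in the order asked, and still so for the second after the job is handed in, with the robot touching nothing.
It also fails if it takes over 72 s, if anything falls off the work surface, if the arm or the gripper's body presses on something with over 40 N, if the wrist force passes 120 N, or if a joint passes its speed limit or range.

### The arm

A 7-joint arm with a two-finger parallel gripper is mounted at the origin on the work surface. World frame = base frame: x ahead of the robot, y to its left, z up, the work surface at z = 0. Lengths are in m, angles in rad, forces in N, time in s.
With the tool pointing down it reaches from about 0.425 to 0.875 m from the base axis. Payload 9.9 kg.
Tool frame: the origin (TCP) lies between the finger pads; the fingertips stand 22 mm ahead of it and the grasp point (between the pads) lies 3 mm ahead of it; z points along the fingers, y is the direction in which the jaws open and shut (so a half turn about z gives the same grasp; the last joint's range is limited). The gripper opens to 85 mm and grips with 20 to 120 N. Pads are 22 mm wide; open, the fingers measure 114 mm over their backs; the gripper's body (76 mm by 85 mm) begins 54 mm behind the grasp point. The pads swing forward as they close: fully open they stand 13 mm farther back than shut.
Start: joints at [-1.354, 0.576, 0.025, 1.437, -0.015, 1.129, -0.057], TCP at [0.2, 0.645, 0.253] pointing down, gripper open.
Joint ranges: [-2.76, 2.76], [-0.34, 2.15], [-1.52, 1.57], [0.19, 2.46], [-1.09, 4.23], [0.17, 1.99], [-2.82, 2.82]. Speed limits (rad/s): [2.22, 2.22, 3.01, 3.01, 3.14, 3.14, 3.14].

### API

Orientations are given as a unit quaternion [w, x, y, z].
In Python, from station import monitor, get_image, manip gives the robot as it stands. The module is installed in compiled form; this text tells all that it offers.
- The arm moves only by the tool send_rows, never from a script. Its argument "increments" is a list of rows, each an object of numbers: "claw": the opening in per cent of the stroke, from 0 (shut) to 100 (fully open); "tx", "ty", "tz": the shift along the tool's x, y, z in cm; "ax", "ay", "az": the turn, a rotation vector about the tool's x, y, z in rad. In form: [{"claw": .., "tx": .., "ty": .., "tz": .., "ax": .., "ay": .., "az": ..}, ...]. A call has 1 to 12 rows; each row shifts and turns the commanded pose from where the row before left it, along the tool's axes as they then stand; what a row does not reach is not made up. A row lasts 1/12 s, in which the tool goes at most 41.7 mm and 7.16 degrees, less where a joint would pass 70% of its speed; a pose out of reach is approached as far as the arm can. A call is refused whole if a number of a shift passes 4.17 or a number of a turn 0.125, either way. A call with a gripper value outside its range is refused whole. The fingers move at their own pace and stop on an object; "force" is the grip in N (left out, the last holds). Time passes only in rows, so rows that do not move let the fingers close. It gives the time, the measured TCP pose, the force and the opening at its end, in the units of the state.
- monitor.sense(): the state, without advancing time (a new reading comes with each control period).
- get_image(name): name is "scene" or "side" or "wrist"; returns a dict with "image" (420x560x3 uint8, red, green, blue), "depth" (420x560 float32, m along the optical axis (not along the pixel's ray), 0 where there is no reading), "fx", "fy", "cx", "cy" (pixels), "R" (3x3) and "t" (3): a world point X has camera coordinates R X + t. Camera axes: x right, y down, z forward; pixel columns grow to the right and rows downward; lengths in m; the calibration is good to about 2 mm. The wrist camera is an equidistant fisheye: a pixel r from the principal point sees the ray r / f radians off the axis. A picture is of the moment at which its call begins.
- manip.hand_in(): hands the job in, once; it reports no verdict.
The state is a dict: "time_s": time; "joint_positions": joint angles; "qd": joint speeds; "effort": joint torques, N m; "tool_pos": TCP position; "ee_rot": TCP orientation; "wrist_force": force on the tool from outside, world axes, zero at the start; "ft_torque": the same for the moment, N m; "gripper_width": opening from 0.0 (shut) to 1.0 (fully open).
Only numpy, scipy, OpenCV 4.12 (cv2) and the standard library are available. Lean on these libraries where they do the work, as an engineer would, in place of code of your own. Each camera call takes 0.05 s, during which the arm holds its last target.

## Working session

There is one attempt and no reset: what is moved stays moved. The work goes in short steps, Python scripts to look and compute and a tool call to move; the robot and the scene stay as the last step left them, time stands still between calls to the robot, and variables do not carry over. Pictures are saved under pics/ and viewed, and the job is handed in when it is done.

Besides the shell and the picture viewer there is one more tool, called as name([rows], argument=value, ...), one row to a line, values as JSON. send_rows: Moves the arm, as the interface text tells. Its arguments: {"type":"object","properties":{"increments":{"type":"array"},"force":{"type":"number"}},"required":["increments"]}

```bash
mkdir -p pics; cat > h.py <<'E'
from station import monitor, get_image, manip
import numpy as np, cv2
def snap(n,f):
    d=get_image(n); cv2.imwrite(f'pics/{f}.png',d['image'][:,:,::-1]); np.savez(f'pics/{f}.npz',**d); return d
def ld(f): return dict(np.load(f'pics/{f}.npz'))
def pt(d,u,v,z=None):
    z=d['depth'][v,u] if z is None else z
    c=np.array([(u-d['cx'])/d['fx']*z,(v-d['cy'])/d['fy']*z,z]); return d['R'].T@(c-d['t'])
def cloud(d):
    v,u=np.mgrid[0:420,0:560]; z=d['depth']
    c=np.stack([(u-d['cx'])/d['fx']*z,(v-d['cy'])/d['fy']*z,z],-1)
    return (c-d['t'])@d['R']
def crop(f,x0,y0,x1,y1,s,o):
    im=cv2.imread(f'pics/{f}.png')[y0:y1,x0:x1]; cv2.imwrite(f'pics/{o}.png',cv2.resize(im,None,fx=s,fy=s,interpolation=cv2.INTER_CUBIC))
E
python3 - <<'E'
from h import *
for n in ['scene','side','wrist']:
    d=snap(n,n+'0'); print(n,d['fx'],d['cx'],d['cy'],d['R'].round(3).tolist(),d['t'].round(3))
s=monitor.sense(); print({k:np.round(v,3) for k,v in s.items()})
E
```

```text
scene 449.0125150095891 280.60308180678334 208.7331871466796 [[0.756, 0.654, 0.005], [0.519, -0.595, -0.614], [-0.399, 0.467, -0.789]] [-0.406 -0.216  1.542]
side 435.68796986636477 271.24877998444487 214.06190671159345 [[-0.944, -0.329, -0.016], [-0.199, 0.608, -0.768], [0.263, -0.722, -0.64]] [0.507 0.174 0.955]
wrist 325.19226210127806 278.0320771876179 207.76352254193694 [[0.296, 0.955, -0.002], [0.921, -0.286, 0.264], [0.252, -0.08, -0.964]] [-0.674 -0.034  0.379]
{'time_s': np.float64(0.15), 'joint_positions': array([-1.354,  0.576,  0.025,  1.438, -0.015,  1.129, -0.056]), 'qd': array([ 0.001, -0.004, -0.001, -0.002,  0.001,  0.001, -0.   ]), 'effort': array([ 4.0000e-03, -7.6627e+01,  2.2530e+00, -2.8619e+01,  1.6000e-02,
        1.0000e-02, -0.0000e+00]), 'tool_pos': array([0.2  , 0.644, 0.253]), 'ee_rot': array([-0.   ,  0.15 ,  0.989, -0.001]), 'wrist_force': array([-0.376,  0.533,  0.218]), 'ft_torque': array([-0.036, -0.061, -0.01 ]), 'gripper_width': np.float64(0.999)}
```

View pics/scene0.png

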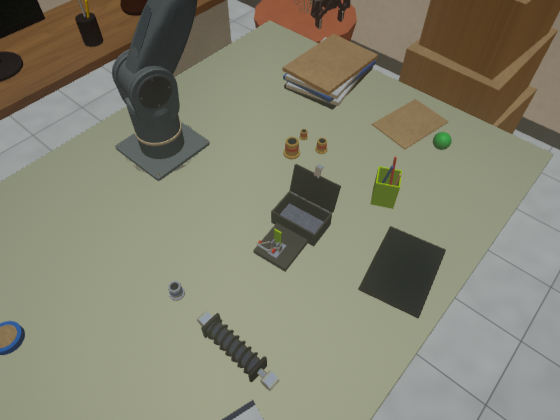

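View pics/side0.png

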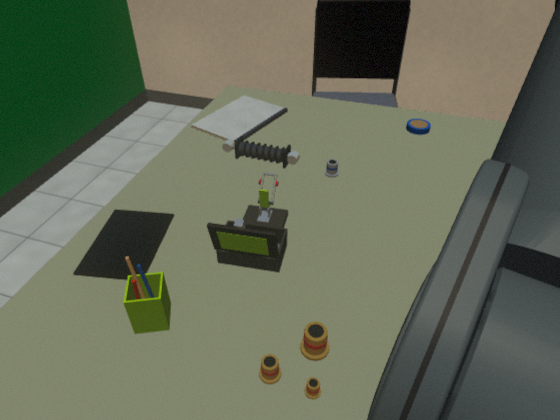

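View pics/wrist0.png

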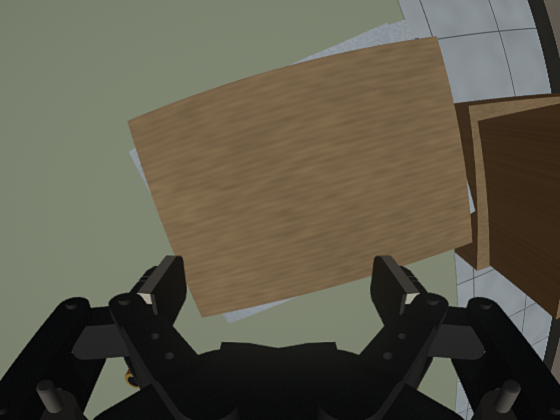

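Three brass sleeves show: scene (292,147) large, (321,145) middle, (303,133) small; in side (316,340), (270,368), (313,386). The middle one should be 42 mm tall, 42 mm across the flange; I'll measure and enlarge.

```bash
python3 - <<'E'
from h import *
crop('scene0',270,115,350,175,9,'c1'); crop('side0',240,310,340,400,7,'c2'); crop('scene0',245,160,345,275,5,'c3'); crop('side0',195,160,305,275,5,'c4')
for f in ['scene0','side0']:
    d=ld(f);P=cloud(d);im=d['image'].astype(int)
    # cluster points over the table near the robot
    z=P[...,2]; m=((z>0.005)&(z<0.3)&(d['depth']>0)&(P[...,0]>0.05)&(P[...,0]<1.1)&(abs(P[...,1])<.8)).astype(np.uint8)
    n,l,st,c=cv2.connectedComponentsWithStats(m)
    for i in range(1,n):
        if st[i,4]>40:
            p=P[l==i]; print(f,st[i],p.min(0).round(3),p.max(0).round(3),np.median(p,0).round(3))
E
```

```text
scene0 [337   3  13  19 104] [0.201 0.674 0.247] [0.231 0.712 0.3  ] [0.22  0.689 0.278]
scene0 [311  11  13  18  99] [0.172 0.571 0.247] [0.199 0.613 0.3  ] [0.19  0.593 0.277]
scene0 [ 282   37   92   75 3917] [0.051 0.504 0.005] [0.349 0.8   0.09 ] [0.224 0.615 0.08 ]
scene0 [ 131   68   79  112 3678] [ 0.05  -0.118  0.005] [0.121 0.122 0.3  ] [ 0.07  -0.014  0.141]
scene0 [ 372   98   76   51 1261] [0.481 0.527 0.005] [0.688 0.795 0.015] [0.585 0.66  0.007]
scene0 [299 128   9  12  64] [0.314 0.338 0.005] [0.353 0.385 0.035] [0.341 0.348 0.025]
scene0 [433 132  18  20 260] [0.693 0.589 0.005] [0.75  0.638 0.064] [0.724 0.605 0.046]
scene0 [282 136  18  23 294] [0.295 0.234 0.005] [0.384 0.333 0.065] [0.364 0.254 0.042]
scene0 [314 137  13  17 151] [0.383 0.32  0.005] [0.441 0.364 0.048] [0.426 0.336 0.031]
scene0 [371 157  32  51 996] [0.616 0.255 0.005] [0.744 0.458 0.156] [0.7   0.283 0.071]
scene0 [ 253  164   88  107 4664] [ 0.409 -0.136  0.005] [0.649 0.289 0.177] [0.574 0.068 0.04 ]
scene0 [ 358  226   88   92 4361] [ 0.772 -0.014  0.005] [0.985 0.255 0.017] [0.884 0.112 0.
[... 453 characters left out ...]
005] [ 0.998 -0.316  0.057] [ 0.808 -0.497  0.011]
side0 [407 119  24  15 282] [ 0.2   -0.742  0.005] [ 0.279 -0.654  0.023] [ 0.239 -0.687  0.017]
side0 [327 160  11  16 155] [ 0.445 -0.356  0.006] [ 0.478 -0.316  0.043] [ 0.46  -0.327  0.031]
side0 [ 207  173   81   98 4082] [ 0.482 -0.133  0.005] [0.644 0.151 0.175] [0.562 0.106 0.059]
side0 [  74  210  100  122 5158] [ 0.648 -0.007  0.005] [0.981 0.35  0.154] [0.804 0.23  0.008]
side0 [301 322  28  38 817] [0.328 0.242 0.005] [0.383 0.292 0.059] [0.353 0.276 0.047]
side0 [259 355  22  28 410] [0.401 0.329 0.005] [0.439 0.362 0.043] [0.417 0.351 0.039]
side0 [307 378  13  18 207] [0.324 0.339 0.005] [0.347 0.364 0.031] [0.334 0.356 0.027]
```

```bash
python3 - <<'E'
from h import *
a=[cv2.imread(f'pics/c{i}.png') for i in (1,2)]
cv2.imwrite('pics/c12.png',np.hstack([cv2.resize(x,(400,360)) for x in a]))
a=[cv2.imread(f'pics/c{i}.png') for i in (3,4)]
cv2.imwrite('pics/c34.png',np.hstack([cv2.resize(x,(400,450)) for x in a]))
E
```

```text
(no output)
```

View pics/c12.png

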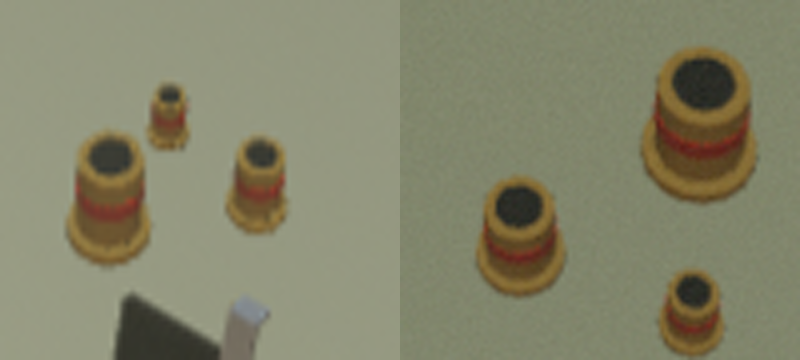

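View pics/c34.png

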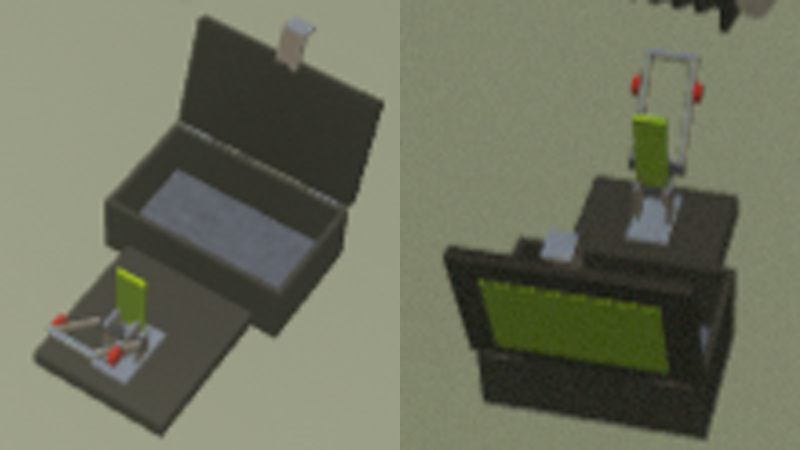

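```bash
cat >> h.py <<'E'
def ray(d,u,v,z):
    c=np.array([(u-d['cx'])/d['fx'],(v-d['cy'])/d['fy'],1]); r=d['R'].T@c; o=-d['R'].T@d['t']
    return o+r*(z-o[2])/r[2]
def proj(d,X):
    c=d['R']@np.asarray(X)+d['t']; return np.array([d['fx']*c[0]/c[2]+d['cx'],d['fy']*c[1]/c[2]+d['cy']])
E
python3 - <<'E'
from h import *
from scipy.optimize import least_squares
s=ld('scene0');e=ld('side0')
S=lambda u,v:(245+u/4,160+v/3.913)
E=lambda u,v:(195+(u-400)/3.636,160+v/3.913)
print('sleeve',ray(s,322.4,145.6,.042),ray(e,269.8,361.5,.042))
obs=[(s,S(180,122),(47,75,55)),(s,S(107,203),(-47,75,55)),(s,S(275,318),(-47,-75,55)),(s,S(347,207),(47,-75,55)),(s,S(35,355),(-164,55,18)),(s,S(163,433),(-164,-55,18)),
(e,E(597,178),(-164,55,18)),(e,E(738,198),(-164,-55,18)),(e,E(735,270),(-47,-75,55))]
W=lambda p,c:np.array([p[0]+np.cos(p[2])*c[0]-np.sin(p[2])*c[1],p[1]+np.sin(p[2])*c[0]+np.cos(p[2])*c[1],c[2]])
for d,q,c in obs: print(c,ray(d,*q,c[2]/1e3).round(3))
f=lambda p:np.concatenate([proj(d,W(p,np.array(c)/1e3))-q for d,q,c in obs])
r=least_squares(f,[.57,.07,1],loss='soft_l1');print(r.x,f(r.x).reshape(-1,2).round(1).tolist())
P=np.concatenate([cloud(s)[164:275,245:345].reshape(-1,3),cloud(e)[165:275,195:300].reshape(-1,3)])
np.save('P.npy',P)
E
```

```text
sleeve [0.43729674 0.32693973 0.042     ] [0.41912135 0.34386331 0.042     ]
(47, 75, 55) [0.49  0.097 0.055]
(-47, 75, 55) [0.501 0.002 0.055]
(-47, -75, 55) [0.656 0.002 0.055]
(47, -75, 55) [0.634 0.114 0.055]
(-164, 55, 18) [ 0.535 -0.113  0.018]
(-164, -55, 18) [ 0.645 -0.103  0.018]
(-164, 55, 18) [ 0.633 -0.094  0.018]
(-164, -55, 18) [ 0.527 -0.106  0.018]
(-47, -75, 55) [0.494 0.005 0.055]
[0.5679888  0.05615983 1.6927381 ] [[-1.4, 0.2], [-0.9, 0.1], [1.4, -5.3], [0.3, 0.8], [-0.6, -0.3], [0.0, -1.1], [37.2, 2.9], [-41.3, -7.2], [-61.2, -9.4]]
```

```bash
python3 - <<'E'
from h import *
from scipy.optimize import least_squares
s=ld('scene0');e=ld('side0')
S=lambda u,v:(245+u/4,160+v/3.913)
E=lambda u,v:(195+(u-400)/3.636,160+v/3.913)
print('sleeve',ray(s,322.4,140.5,.042),ray(e,269.8,361.5,.042))
obs=[(s,S(180,122),(47,75,55)),(s,S(107,203),(-47,75,55)),(s,S(275,310),(-47,-75,55)),(s,S(347,207),(47,-75,55)),(s,S(35,355),(-164,55,18)),(s,S(163,433),(-164,-55,18)),
(e,E(597,178),(-164,-55,18)),(e,E(738,198),(-164,55,18)),(e,E(735,270),(-47,75,55))]
W=lambda p,c:np.array([p[0]+np.cos(p[2])*c[0]-np.sin(p[2])*c[1],p[1]+np.sin(p[2])*c[0]+np.cos(p[2])*c[1],c[2]])
f=lambda p:np.concatenate([proj(d,W(p,np.array(c)/1e3))-q for d,q,c in obs])
r=least_squares(f,[.57,.07,1],loss='soft_l1');print(r.x,f(r.x).reshape(-1,2).round(1).tolist())
for m in (1,0):
  o=obs; obs=[x for x in o if (x[0] is s)==bool(m)]; print(m,least_squares(f,[.57,.07,1.6],loss='soft_l1').x); obs=o
p=r.x
P=np.load('P.npy');c,n=np.cos(p[2]),np.sin(p[2]);q=P[:,:2]-p[:2]
Q=np.c_[c*q[:,0]+n*q[:,1],-n*q[:,0]+c*q[:,1],P[:,2]]*1e3
# shelf edges
sh=Q[(abs(Q[:,2]-18)<4)&(Q[:,0]<-50)&(Q[:,0]>-180)&(abs(Q[:,1])<70)]
print('shelf',np.percentile(sh,[1,50,99],axis=0).round(1))
t=Q[(Q[:,2]>70)&(Q[:,0]>20)]; print('lid',np.percentile(t,[0,1,50,99,100],axis=0).round(0))
l=Q[(Q[:,2]>24)&(Q[:,0]<-85)]; print('latch',np.percentile(l,[0,1,50,99,100],axis=0).round(0))
im=np.concatenate([s['image'][164:275,245:345].reshape(-1,3),e['image'][165:275,195:300].reshape(-1,3)]).astype(int)
red=(im[:,0]>120)&(im[:,1]<90);
for g in (Q[:11100][red[:11100]],Q[11100:][red[11100:]]): print('red',g.round(0).tolist())
E
```

```text
sleeve [0.42245931 0.34620356 0.042     ] [0.41912135 0.34386331 0.042     ]
[0.56783869 0.05731018 1.67078402] [[-0.6, -0.3], [-0.7, -0.7], [1.0, -3.3], [0.5, 1.0], [-1.1, -1.5], [-1.1, -1.7], [-1.3, -1.9], [-0.4, -1.5], [-1.3, -0.7]]
1 [0.57035063 0.05559915 1.6812033 ]
0 [0.56259788 0.06178987 1.67962579]
shelf [[-163.7  -53.8   14.1]
 [-115.1   -6.    17.5]
 [ -52.2   54.8   21.8]]
lid [[ 47. -73.  70.]
 [ 50. -71.  71.]
 [ 69.   5. 118.]
 [720. 235. 752.]
 [720. 235. 752.]]
latch [[-683. -400.   24.]
 [-683. -400.   25.]
 [-132.    0.   82.]
 [-116.   25. 1087.]
 [-106.   26. 1087.]]
red [[-172.0, 24.0, 96.0], [-173.0, 19.0, 101.0], [-177.0, 23.0, 99.0], [-175.0, 21.0, 98.0], [-172.0, 20.0, 95.0], [-172.0, -22.0, 98.0], [-172.0, -25.0, 101.0], [-175.0, -21.0, 97.0], [-174.0, -24.0, 98.0], [-171.0, -25.0, 95.0], [-176.0, -22.0, 95.0], [-175.0, -25.0, 95.0], [-177.0, -22.0, 91.0]]
red [[-313.0, -61.0, -4.0], [-171.0, -23.0, 96.0], [-170.0, -20.0, 98.0], [-167.0, -22.0, 96.0], [-171.0, -20.0, 94.0], [-175.0, 22.0, 97.0], [-166.0, -22.0, 94.0], [-169.0, 23.0, 98.0], [-172.0, 25.0, 97.0], [-173.0, 19.0, 92.0], [-170.0, 23.0, 94.0], [-171.0, 25.0, 94.0], [-166.0, 24.0, 94.0]]
```

The middle sleeve, scene (321,145) / side (270,368), measures about 43 mm tall. The large one is about 60 mm and the small one about 30 mm, so the middle one at world (0.421, 0.345) is the one meant. Next I turn the jaws to the case's y axis.

send_rows([
  {"claw": 65,"az": 0.1165},
  {"az": 0.1165,"claw": 65},
  {"az": 0.1165,"claw": 65},
  {"az": 0.1165,"claw": 65},
  {"az": 0.1165,"claw": 65},
  {"az": 0.1165,"claw": 65},
  {"az": 0.1165,"claw": 65},
  {"az": 0.1165,"claw": 65},
  {"az": 0.1165,"claw": 65},
  {"az": 0.1165,"claw": 65},
])

```text
invalid input at $.increments[0]: expected keys claw, tx, ty, tz, ax, ay, az
```

```bash
cat >> h.py <<'E'
from scipy.spatial.transform import Rotation as Ro
CP=[.5675,.058,1.675]
def cw(x,y,z):
    c,n=np.cos(CP[2]),np.sin(CP[2]); return np.array([CP[0]+(c*x-n*y)/1e3,CP[1]+(n*x+c*y)/1e3,z/1e3])
def wc(p):
    c,n=np.cos(CP[2]),np.sin(CP[2]); q=(np.array(p[:2])-CP[:2])*1e3; return np.array([c*q[0]+n*q[1],-n*q[0]+c*q[1],p[2]*1e3])
def st():
    s=monitor.sense(); q=s['ee_rot']; R=Ro.from_quat([q[1],q[2],q[3],q[0]]).as_matrix()
    return s,np.array(s['tool_pos']),R
def go(T):
    s,p,R=st(); d=R.T@(np.array(T)-p)*100
    print('t',round(s['time_s'],2),'tcp',p.round(4),'case',wc(p).round(1),'w',round(s['gripper_width'],3),'F',np.round(s['wrist_force'],1))
    yt=R[:,1]; print('jaw yaw',np.degrees(np.arctan2(yt[1],yt[0])).round(2),'z',R[:,2].round(3),'-> tool cm',d.round(2))
def w2p(d,X):
    c=d['R']@np.asarray(X)+d['t']; r=np.hypot(c[0],c[1]); th=np.arctan2(r,c[2]); return np.array([d['cx']+d['fx']*th*c[0]/r,d['cy']+d['fy']*th*c[1]/r])
def wray(d,u,v,z):
    a=np.array([(u-d['cx'])/d['fx'],(v-d['cy'])/d['fy']]); th=np.hypot(*a); k=np.sin(th)/th if th>0 else 1
    r=d['R'].T@np.array([a[0]*k,a[1]*k,np.cos(th)]); o=-d['R'].T@d['t']; return o+r*(z-o[2])/r[2]
E
python3 - <<'E'
from h import *
print(cw(0,1,0)-cw(0,0,0)); go([.421,.345,.14])
E
```

```text
[-0.00099458 -0.00010402  0.        ]
t 0.15 tcp [0.1999 0.6444 0.2526] case [621.4 304.6 252.6] w 0.999 F [-0.4  0.5  0.2]
jaw yaw 72.77 z [-0.    -0.001 -1.   ] -> tool cm [-29.99 -22.03  11.3 ]
```

send_rows([
  {"claw": 65,"tx": 0,"ty": 0,"tz": 0,"ax": 0,"ay": 0,"az": 0.1165},
  {"claw": 65,"tx": 0,"ty": 0,"tz": 0,"ax": 0,"ay": 0,"az": 0.1165},
  {"claw": 65,"tx": 0,"ty": 0,"tz": 0,"ax": 0,"ay": 0,"az": 0.1165},
  {"claw": 65,"tx": 0,"ty": 0,"tz": 0,"ax": 0,"ay": 0,"az": 0.1165},
  {"claw": 65,"tx": 0,"ty": 0,"tz": 0,"ax": 0,"ay": 0,"az": 0.1165},
  {"claw": 65,"tx": 0,"ty": 0,"tz": 0,"ax": 0,"ay": 0,"az": 0.1165},
  {"claw": 65,"tx": 0,"ty": 0,"tz": 0,"ax": 0,"ay": 0,"az": 0.1165},
  {"claw": 65,"tx": 0,"ty": 0,"tz": 0,"ax": 0,"ay": 0,"az": 0.1165},
  {"claw": 65,"tx": 0,"ty": 0,"tz": 0,"ax": 0,"ay": 0,"az": 0.1165},
  {"claw": 65,"tx": 0,"ty": 0,"tz": 0,"ax": 0,"ay": 0,"az": 0.1165},
  {"claw": 65,"tx": 0,"ty": 0,"tz": 0,"ax": 0,"ay": 0,"az": 0},
])

```text
time_s: 1.07
tool_pos: [0.1996, 0.6446, 0.2528]
ee_rot: [0.0, 0.671, 0.742, -0.0]
wrist_force: [-1.0, 0.8, -0.4]
gripper_width: 0.652
```

```bash
python3 -c "
from h import *
go([.421,.345,.14])"
```

```text
t 1.07 tcp [0.1996 0.6446 0.2528] case [621.7 304.9 252.8] w 0.652 F [-1.   0.8 -0.4]
jaw yaw 5.73 z [-0.    -0.001 -1.   ] -> tool cm [-32.01  19.04  11.31]
```

send_rows([
  {"claw": 65,"tx": -2.67,"ty": 1.59,"tz": 0.94,"ax": 0,"ay": 0,"az": 0},
  {"claw": 65,"tx": -2.67,"ty": 1.59,"tz": 0.94,"ax": 0,"ay": 0,"az": 0},
  {"claw": 65,"tx": -2.67,"ty": 1.59,"tz": 0.94,"ax": 0,"ay": 0,"az": 0},
  {"claw": 65,"tx": -2.67,"ty": 1.59,"tz": 0.94,"ax": 0,"ay": 0,"az": 0},
  {"claw": 65,"tx": -2.67,"ty": 1.59,"tz": 0.94,"ax": 0,"ay": 0,"az": 0},
  {"claw": 65,"tx": -2.67,"ty": 1.59,"tz": 0.94,"ax": 0,"ay": 0,"az": 0},
  {"claw": 65,"tx": -2.67,"ty": 1.59,"tz": 0.94,"ax": 0,"ay": 0,"az": 0},
  {"claw": 65,"tx": -2.67,"ty": 1.59,"tz": 0.94,"ax": 0,"ay": 0,"az": 0},
  {"claw": 65,"tx": -2.67,"ty": 1.59,"tz": 0.94,"ax": 0,"ay": 0,"az": 0},
  {"claw": 65,"tx": -2.67,"ty": 1.59,"tz": 0.94,"ax": 0,"ay": 0,"az": 0},
  {"claw": 65,"tx": -2.67,"ty": 1.59,"tz": 0.94,"ax": 0,"ay": 0,"az": 0},
  {"claw": 65,"tx": -2.67,"ty": 1.59,"tz": 0.94,"ax": 0,"ay": 0,"az": 0},
])

```text
time_s: 2.07
tool_pos: [0.4239, 0.3449, 0.1401]
ee_rot: [-0.0, 0.667, 0.745, 0.0]
wrist_force: [0.4, 0.3, 0.5]
gripper_width: 0.65
```

```bash
python3 -c "
from h import *
go([.421,.345,.03]); d=snap('wrist','w1'); go([.421,.345,.03]); print(w2p(d,[.421,.345,.042]))"
```

```text
t 2.07 tcp [0.4239 0.3449 0.1401] case [300.3 113.  140.1] w 0.65 F [0.4 0.3 0.5]
jaw yaw 6.3 z [-0.  0. -1.] -> tool cm [ 0.04 -0.29 11.01]
t 2.12 tcp [0.4279 0.3379 0.1389] case [292.9 109.8 138.9] w 0.652 F [ 3.1 -6.5 -1. ]
jaw yaw 5.87 z [ 0.001 -0.005 -1.   ] -> tool cm [ 0.83 -0.62 10.89]
[274.35836251 216.02571993]
```

View pics/w1.png

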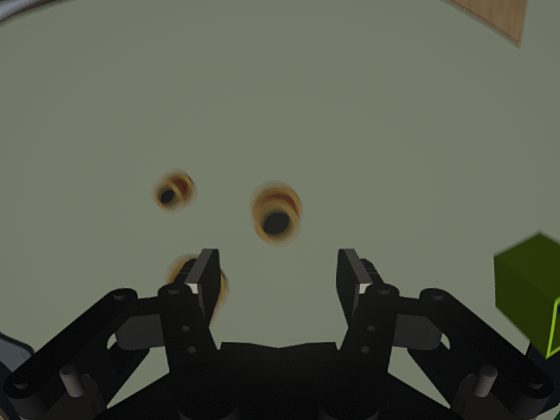

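The picture is blurred because the arm was still settling. The middle sleeve's bore is near (275,222). I'll let it settle and look again.

send_rows([
  {"claw": 65,"tx": 0,"ty": 0,"tz": 0,"ax": 0,"ay": 0,"az": 0},
  {"claw": 65,"tx": 0,"ty": 0,"tz": 0,"ax": 0,"ay": 0,"az": 0},
  {"claw": 65,"tx": 0,"ty": 0,"tz": 0,"ax": 0,"ay": 0,"az": 0},
])

```text
time_s: 2.37
tool_pos: [0.4227, 0.3472, 0.1406]
ee_rot: [-0.0, 0.668, 0.744, 0.0]
wrist_force: [-0.5, -0.4, 0.0]
gripper_width: 0.652
```

```bash
python3 -c "
from h import *
d=snap('wrist','w2'); go([.421,.345,.03]); print(w2p(d,[.421,.345,.042])); crop('w2',220,150,330,260,5,'w2c')"
```

```text
t 2.42 tcp [0.4226 0.3475 0.1407] case [303.  114.  140.7] w 0.646 F [-0.3  0.5 -0.6]
jaw yaw 6.22 z [-0.     0.001 -1.   ] -> tool cm [-0.24 -0.19 11.07]
[275.73365698 219.20582645]
```

View pics/w2c.png

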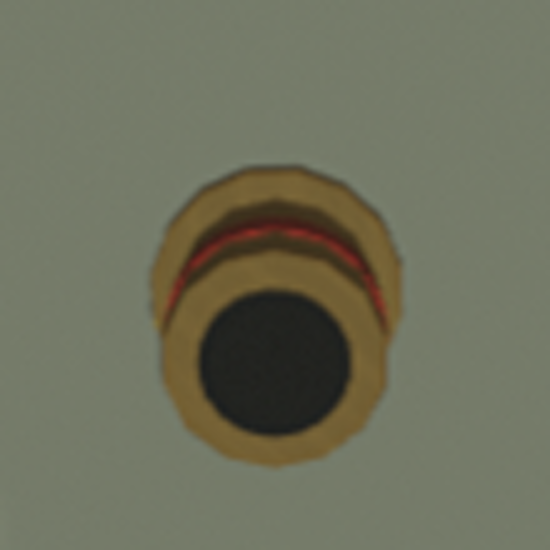

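```bash
python3 -c "
from h import *
d=ld('w2'); p=wray(d,275,222.4,.042); print(p); go([p[0],p[1],.03])"
```

```text
[0.42073344 0.34258107 0.042     ]
t 2.42 tcp [0.4226 0.3475 0.1407] case [303.  114.  140.7] w 0.646 F [-0.3  0.5 -0.6]
jaw yaw 6.22 z [-0.     0.001 -1.   ] -> tool cm [-0.48 -0.24 11.07]
```

send_rows([
  {"claw": 65,"tx": -0.4,"ty": -0.2,"tz": 2.0,"ax": 0,"ay": 0,"az": 0},
  {"claw": 65,"tx": 0,"ty": 0,"tz": 2.0,"ax": 0,"ay": 0,"az": 0},
  {"claw": 65,"tx": 0,"ty": 0,"tz": 2.0,"ax": 0,"ay": 0,"az": 0},
  {"claw": 65,"tx": 0,"ty": 0,"tz": 2.0,"ax": 0,"ay": 0,"az": 0},
  {"claw": 65,"tx": 0,"ty": 0,"tz": 2.0,"ax": 0,"ay": 0,"az": 0},
  {"claw": 65,"tx": 0,"ty": 0,"tz": 1.0,"ax": 0,"ay": 0,"az": 0},
  {"claw": 65,"tx": 0,"ty": 0,"tz": 0,"ax": 0,"ay": 0,"az": 0},
  {"claw": 65,"tx": 0,"ty": 0,"tz": 0,"ax": 0,"ay": 0,"az": 0},
])

```text
time_s: 3.08
tool_pos: [0.4214, 0.3425, 0.0306]
ee_rot: [-0.0, 0.668, 0.744, -0.0]
wrist_force: [1.0, -0.2, 0.4]
gripper_width: 0.647
```

```bash
python3 -c "
from h import *
go([.421,.3437,.03])"
```

```text
t 3.08 tcp [0.4214 0.3425 0.0306] case [298.1 115.7  30.6] w 0.647 F [ 1.  -0.2  0.4]
jaw yaw 6.1 z [-0. -0. -1.] -> tool cm [ 0.13 -0.02  0.06]
```

Close the fingers, then lift.

send_rows([
  {"claw": 10,"tx": 0.0,"ty": 0,"tz": 0,"ax": 0,"ay": 0,"az": 0},
  {"claw": 10,"tx": 0,"ty": 0,"tz": 0,"ax": 0,"ay": 0,"az": 0},
  {"claw": 10,"tx": 0,"ty": 0,"tz": 0,"ax": 0,"ay": 0,"az": 0},
  {"claw": 10,"tx": 0,"ty": 0,"tz": 0,"ax": 0,"ay": 0,"az": 0},
  {"claw": 10,"tx": 0,"ty": 0,"tz": 0,"ax": 0,"ay": 0,"az": 0},
  {"claw": 10,"tx": 0,"ty": 0,"tz": 0,"ax": 0,"ay": 0,"az": 0},
  {"claw": 10,"tx": 0,"ty": 0,"tz": -1.5,"ax": 0,"ay": 0,"az": 0},
  {"claw": 10,"tx": 0,"ty": 0,"tz": -3,"ax": 0,"ay": 0,"az": 0},
  {"claw": 10,"tx": 0,"ty": 0,"tz": -3,"ax": 0,"ay": 0,"az": 0},
  {"claw": 10,"tx": 0,"ty": 0,"tz": -3,"ax": 0,"ay": 0,"az": 0},
  {"claw": 10,"tx": 0,"ty": 0,"tz": -1.5,"ax": 0,"ay": 0,"az": 0},
  {"claw": 10,"tx": 0,"ty": 0,"tz": 0,"ax": 0,"ay": 0,"az": 0},
], force=40)

```text
time_s: 4.08
tool_pos: [0.4233, 0.343, 0.1546]
ee_rot: [0.0, 0.669, 0.743, 0.003]
wrist_force: [-0.2, 0.4, -2.5]
gripper_width: 0.374
```

```bash
python3 -c "
from h import *
d=snap('side','s1');go(cw(-3,0,140)); crop('s1',180,170,340,400,3,'s1c'); 
"
```

```text
t 4.13 tcp [0.4225 0.3426 0.1526] case [298.1 114.6 152.6] w 0.373 F [-1.5 -0.8 -1. ]
jaw yaw 6.03 z [ 0.003  0.003 -1.   ] -> tool cm [-30.13  11.43   1.21]
```

View pics/s1.png

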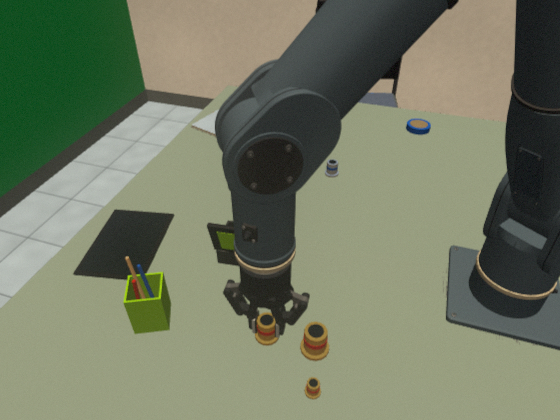

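send_rows([
  {"claw": 10,"tx": 0,"ty": 0,"tz": -3,"ax": 0,"ay": 0,"az": 0},
  {"claw": 10,"tx": 0,"ty": 0,"tz": -3,"ax": 0,"ay": 0,"az": 0},
  {"claw": 10,"tx": -1,"ty": 0.4,"tz": -3,"ax": 0,"ay": 0,"az": 0},
  {"claw": 10,"tx": -3.3,"ty": 1.25,"tz": 0,"ax": 0,"ay": 0,"az": 0},
  {"claw": 10,"tx": -3.3,"ty": 1.25,"tz": 0,"ax": 0,"ay": 0,"az": 0},
  {"claw": 10,"tx": -3.3,"ty": 1.25,"tz": 0,"ax": 0,"ay": 0,"az": 0},
  {"claw": 10,"tx": -3.3,"ty": 1.25,"tz": 0,"ax": 0,"ay": 0,"az": 0},
  {"claw": 10,"tx": -3.3,"ty": 1.25,"tz": 0,"ax": 0,"ay": 0,"az": 0},
  {"claw": 10,"tx": -3.3,"ty": 1.25,"tz": 0,"ax": 0,"ay": 0,"az": 0},
  {"claw": 10,"tx": -3.3,"ty": 1.25,"tz": 0,"ax": 0,"ay": 0,"az": 0},
  {"claw": 10,"tx": -3.3,"ty": 1.25,"tz": 0,"ax": 0,"ay": 0,"az": 0},
  {"claw": 10,"tx": -1.6,"ty": 0.5,"tz": 0,"ax": 0,"ay": 0,"az": 0},
])

```text
time_s: 5.13
tool_pos: [0.5616, 0.0598, 0.2395]
ee_rot: [0.001, 0.671, 0.742, -0.001]
wrist_force: [-0.3, -1.3, -0.7]
gripper_width: 0.375
```

send_rows([
  {"claw": 10,"tx": 0,"ty": 0,"tz": 0,"ax": 0,"ay": 0,"az": 0},
  {"claw": 10,"tx": 0,"ty": 0,"tz": 0,"ax": 0,"ay": 0,"az": 0},
  {"claw": 10,"tx": 0,"ty": 0,"tz": 0,"ax": 0,"ay": 0,"az": 0},
])

```text
time_s: 5.38
tool_pos: [0.5598, 0.0658, 0.2395]
ee_rot: [-0.001, 0.669, 0.743, -0.0]
wrist_force: [0.0, 0.3, -1.3]
gripper_width: 0.373
```

```bash
python3 -c "
from h import *
d=snap('wrist','w3');go(cw(-4,0,36)); s=snap('scene','s3')
for c in [(-47,75,55),(-47,-75,55),(47,75,55),(47,-75,55),(-164,55,18),(-164,-55,18)]: print(c,w2p(d,cw(*c)).round(1))
a=cv2.imread('pics/w3.png'); 
crop('s3',200,100,400,300,3,'s3c')
"
```

```text
t 5.43 tcp [0.5599 0.0662 0.2397] case [  9.    6.7 239.7] w 0.377 F [-0.7  1.  -1.6]
jaw yaw 6.11 z [-0.002  0.    -1.   ] -> tool cm [-1.31  0.7  20.37]
(-47, 75, 55) [212.  243.8]
(-47, -75, 55) [358.  243.8]
(47, 75, 55) [207.3 151.4]
(47, -75, 55) [363.9 152.1]
(-164, 55, 18) [240.4 318.4]
(-164, -55, 18) [327.1 318.3]
```

View pics/w3.png

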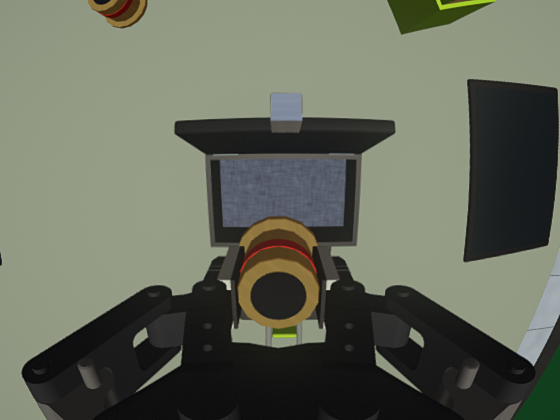

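View pics/s3c.png

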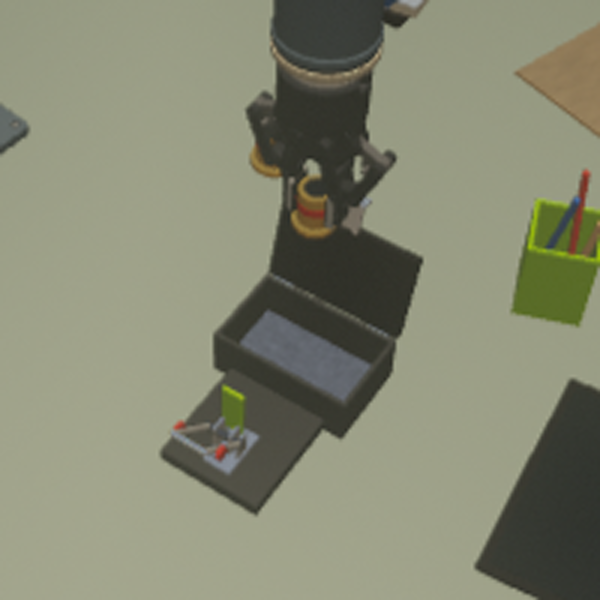

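send_rows([
  {"claw": 10,"tx": -1.5,"ty": 0.7,"tz": 0,"ax": 0,"ay": 0,"az": 0},
  {"claw": 10,"tx": 0,"ty": 0,"tz": 2.5,"ax": 0,"ay": 0,"az": 0},
  {"claw": 10,"tx": 0,"ty": 0,"tz": 2.5,"ax": 0,"ay": 0,"az": 0},
  {"claw": 10,"tx": 0,"ty": 0,"tz": 2.5,"ax": 0,"ay": 0,"az": 0},
  {"claw": 10,"tx": 0,"ty": 0,"tz": 2.5,"ax": 0,"ay": 0,"az": 0},
  {"claw": 10,"tx": 0,"ty": 0,"tz": 2.5,"ax": 0,"ay": 0,"az": 0},
  {"claw": 10,"tx": 0,"ty": 0,"tz": 2.5,"ax": 0,"ay": 0,"az": 0},
  {"claw": 10,"tx": 0,"ty": 0,"tz": 2.0,"ax": 0,"ay": 0,"az": 0},
  {"claw": 10,"tx": 0,"ty": 0,"tz": 1.5,"ax": 0,"ay": 0,"az": 0},
  {"claw": 10,"tx": 0,"ty": 0,"tz": 1.0,"ax": 0,"ay": 0,"az": 0},
  {"claw": 10,"tx": 0,"ty": 0,"tz": 0.5,"ax": 0,"ay": 0,"az": 0},
  {"claw": 10,"tx": 0,"ty": 0,"tz": 0,"ax": 0,"ay": 0,"az": 0},
])

```text
time_s: 6.48
tool_pos: [0.5686, 0.0514, 0.0398]
ee_rot: [-0.0, 0.669, 0.744, -0.0]
wrist_force: [-0.3, -0.1, -1.5]
gripper_width: 0.374
```

```bash
sed -i 's/^CP=.*/CP=[.5675,.057,1.675]/' h.py; python3 -c "
from h import *
go(cw(-4,0,36))
"
```

```text
t 6.48 tcp [0.5686 0.0514 0.0398] case [-5.7 -0.5 39.8] w 0.374 F [-0.3 -0.1 -1.5]
jaw yaw 6.07 z [-0.001 -0.    -1.   ] -> tool cm [ 0.17 -0.05  0.38]
```

send_rows([
  {"claw": 10,"tx": 0,"ty": 0,"tz": 0.3,"ax": 0,"ay": 0,"az": 0},
  {"claw": 10,"tx": 0,"ty": 0,"tz": 0.15,"ax": 0,"ay": 0,"az": 0},
  {"claw": 10,"tx": 0,"ty": 0,"tz": 0,"ax": 0,"ay": 0,"az": 0},
  {"claw": 10,"tx": 0,"ty": 0,"tz": 0,"ax": 0,"ay": 0,"az": 0},
])

```text
time_s: 6.82
tool_pos: [0.5696, 0.0509, 0.0368]
ee_rot: [0.0, 0.669, 0.743, 0.001]
wrist_force: [-0.7, 0.5, 1.4]
gripper_width: 0.372
```

The force has gone from -1.5 to +1.4 N, so the sleeve is on the floor. I release it and rise.

send_rows([
  {"claw": 60,"tx": 0,"ty": 0,"tz": 0,"ax": 0,"ay": 0,"az": 0},
  {"claw": 60,"tx": 0,"ty": 0,"tz": 0,"ax": 0,"ay": 0,"az": 0},
  {"claw": 60,"tx": 0,"ty": 0,"tz": 0,"ax": 0,"ay": 0,"az": 0},
  {"claw": 60,"tx": 0,"ty": 0,"tz": -1,"ax": 0,"ay": 0,"az": 0},
  {"claw": 60,"tx": 0,"ty": 0,"tz": -2.5,"ax": 0,"ay": 0,"az": 0},
  {"claw": 60,"tx": 0,"ty": 0,"tz": -3.5,"ax": 0,"ay": 0,"az": 0},
  {"claw": 60,"tx": 0,"ty": 0,"tz": -3.5,"ax": 0,"ay": 0,"az": 0},
  {"claw": 60,"tx": 0,"ty": 0,"tz": -3.5,"ax": 0,"ay": 0,"az": 0},
  {"claw": 60,"tx": 0,"ty": 0,"tz": -3.5,"ax": 0,"ay": 0,"az": 0},
  {"claw": 60,"tx": 0,"ty": 0,"tz": -3.5,"ax": 0,"ay": 0,"az": 0},
  {"claw": 0,"tx": 0,"ty": 0,"tz": 0,"ax": 0,"ay": 0,"az": 0},
])

```text
time_s: 7.73
tool_pos: [0.5718, 0.0502, 0.2535]
ee_rot: [0.003, 0.669, 0.743, 0.004]
wrist_force: [0.1, 0.0, -0.6]
gripper_width: 0.476
```

```bash
python3 -c "
from h import *
d=snap('wrist','w4');s=snap('scene','s4');go(cw(110,-45,240))
crop('s4',230,150,350,280,4,'s4c')
for th in (1.7,1.8,1.9):
  for r,h in ((96,10),(96,0),(124,0)): print(th,r,h,w2p(d,cw(47-r*np.cos(th)+h*np.sin(th),0,55.5+r*np.sin(th)+h*np.cos(th))).round(0),proj(s,cw(47-r*np.cos(th)+h*np.sin(th),-75,55.5+r*np.sin(th)+h*np.cos(th))).round(1))
"
```

```text
t 7.83 tcp [0.5696 0.0507 0.248 ] case [ -6.5  -1.4 248. ] w 0.3 F [-0.2  0.5 -1.2]
jaw yaw 6.01 z [ 0.003  0.001 -1.   ] -> tool cm [11.65  4.37  0.82]
1.7 96 10 [272. 106.] [339.6 187.8]
1.7 96 0 [272. 121.] [337.8 189.7]
1.7 124 0 [271. 115.] [339.5 182.2]
1.8 96 10 [272.  93.] [341.1 186.3]
1.8 96 0 [272. 107.] [339.5 188. ]
1.8 124 0 [271.  95.] [341.7 180. ]
1.9 96 10 [272.  81.] [342.6 185.2]
1.9 96 0 [272.  94.] [341.  186.5]
1.9 124 0 [271.  76.] [343.8 178.1]
```

View pics/w4.png

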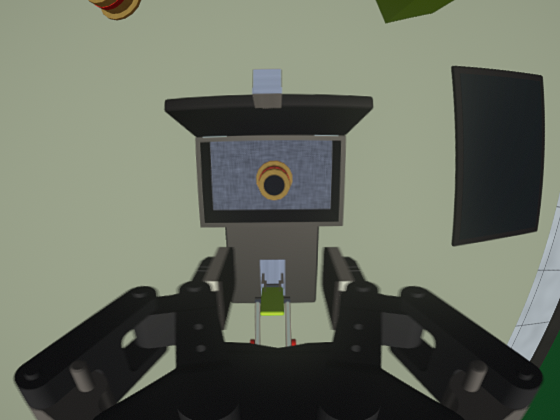

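View pics/s4c.png

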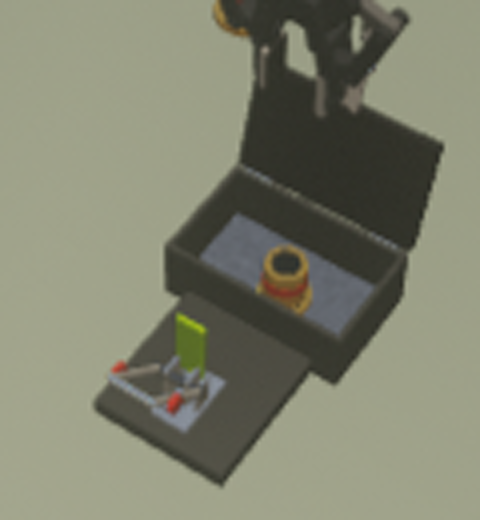

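The sleeve stands upright in the tray, wrist (273,182). The lid is at about 1.78 rad. I now work out the lid-closing path.

```bash
python3 -c "
from h import *
go(cw(112,-40,248))
px,pz=112,145
for th in [1.57,1.4,1.2,1.0,.8,.6,.4,.2,.1,0,-.03]:
  r=72; x=47-r*np.cos(th)+10*np.sin(th)+11; z=55.5+r*np.sin(th)+10*np.cos(th)+22
  print(th,round(x,1),round(z,1),'d',round((x-px)/10,2),round(-(z-pz)/10,2)); px,pz=x,z
"
```

```text
t 7.83 tcp [0.5696 0.0507 0.248 ] case [ -6.5  -1.4 248. ] w 0.3 F [-0.2  0.5 -1.2]
jaw yaw 6.01 z [ 0.003  0.001 -1.   ] -> tool cm [11.85  3.87  0.02]
1.57 67.9 149.5 d -4.41 -0.45
1.4 55.6 150.2 d -1.23 -0.06
1.2 41.2 148.2 d -1.44 0.19
1.0 27.5 143.5 d -1.37 0.47
0.8 15.0 136.1 d -1.25 0.74
0.6 4.2 126.4 d -1.08 0.97
0.4 -4.4 114.7 d -0.86 1.17
0.2 -10.6 101.6 d -0.62 1.31
0.1 -12.6 94.6 d -0.21 0.7
0 -14.0 87.5 d -0.14 0.71
-0.03 -14.3 85.3 d -0.03 0.22
```

send_rows([
  {"claw": 0,"tx": 3.0,"ty": 1.0,"tz": 0,"ax": 0,"ay": 0,"az": 0},
  {"claw": 0,"tx": 3.0,"ty": 1.0,"tz": 0,"ax": 0,"ay": 0,"az": 0},
  {"claw": 0,"tx": 3.0,"ty": 1.0,"tz": 0,"ax": 0,"ay": 0,"az": 0},
  {"claw": 0,"tx": 2.85,"ty": 0.9,"tz": 0,"ax": 0,"ay": 0,"az": 0},
  {"claw": 0,"tx": 0,"ty": 0,"tz": 0,"ax": 0,"ay": 0,"az": 0},
  {"claw": 0,"tx": 0,"ty": 0,"tz": 2.5,"ax": 0,"ay": 0,"az": 0},
  {"claw": 0,"tx": 0,"ty": 0,"tz": 2.5,"ax": 0,"ay": 0,"az": 0},
  {"claw": 0,"tx": 0,"ty": 0,"tz": 2.5,"ax": 0,"ay": 0,"az": 0},
  {"claw": 0,"tx": 0,"ty": 0,"tz": 2.5,"ax": 0,"ay": 0,"az": 0},
  {"claw": 0,"tx": 0,"ty": 0,"tz": 0,"ax": 0,"ay": 0,"az": 0},
  {"claw": 0,"tx": 0,"ty": 0,"tz": 0,"ax": 0,"ay": 0,"az": 0},
])

```text
time_s: 8.75
tool_pos: [0.5941, 0.172, 0.1444]
ee_rot: [-0.001, 0.669, 0.743, -0.002]
wrist_force: [0.9, 0.6, 1.2]
gripper_width: 0.002
```

```bash
python3 -c "
from h import *
go(cw(68,-40,149))
snap('scene','s5'); snap('wrist','w5')"
```

```text
t 8.75 tcp [0.5941 0.172  0.1444] case [111.7 -38.4 144.4] w 0.002 F [0.9 0.6 1.2]
jaw yaw 5.99 z [-0.004 -0.002 -1.   ] -> tool cm [-4.37  0.15 -0.45]
```

View pics/w5.png

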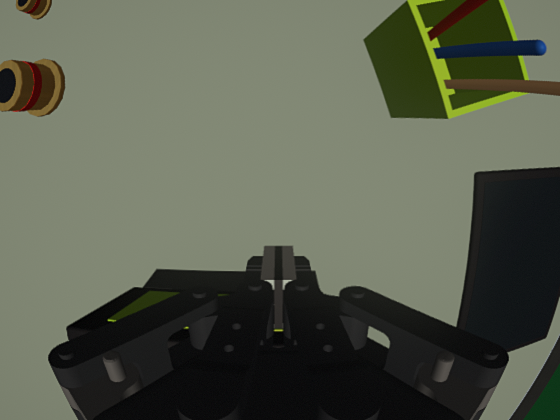

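send_rows([
  {"claw": 0,"tx": -1.1,"ty": 0,"tz": 0,"ax": 0,"ay": 0,"az": 0},
  {"claw": 0,"tx": -1.1,"ty": 0,"tz": 0,"ax": 0,"ay": 0,"az": 0},
  {"claw": 0,"tx": -1.1,"ty": 0,"tz": -0.2,"ax": 0,"ay": 0,"az": 0},
  {"claw": 0,"tx": -1.1,"ty": 0,"tz": -0.2,"ax": 0,"ay": 0,"az": 0},
  {"claw": 0,"tx": -1.2,"ty": 0,"tz": 0,"ax": 0,"ay": 0,"az": 0},
  {"claw": 0,"tx": -1.4,"ty": 0,"tz": 0.2,"ax": 0,"ay": 0,"az": 0},
  {"claw": 0,"tx": -1.4,"ty": 0,"tz": 0.5,"ax": 0,"ay": 0,"az": 0},
  {"claw": 0,"tx": -1.3,"ty": 0,"tz": 0.7,"ax": 0,"ay": 0,"az": 0},
  {"claw": 0,"tx": 0,"ty": 0,"tz": 0,"ax": 0,"ay": 0,"az": 0},
])

```text
time_s: 9.6
tool_pos: [0.6052, 0.0713, 0.135]
ee_rot: [0.0, 0.671, 0.742, -0.001]
wrist_force: [-0.3, -0.4, 0.9]
gripper_width: 0.0
```

```bash
python3 -c "
from h import *
go(cw(15,-40,136))
snap('scene','s6'); crop('s6',220,110,360,280,3,'s6c')"
```

```text
t 9.6 tcp [0.6052 0.0713 0.135 ] case [ 10.3 -39.  135. ] w 0.0 F [-0.3 -0.4  0.9]
jaw yaw 5.76 z [-0.001 -0.003 -1.   ] -> tool cm [ 0.47  0.1  -0.1 ]
```

View pics/s6c.png

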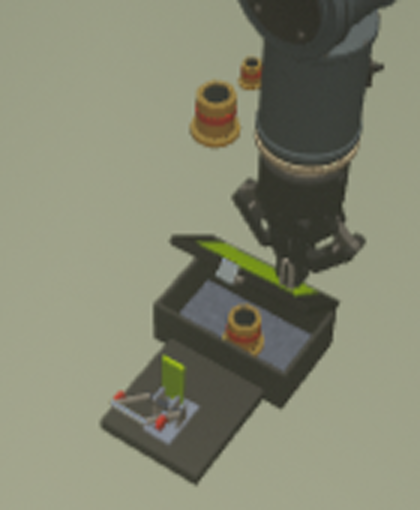

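send_rows([
  {"claw": 0,"tx": -0.6,"ty": 0,"tz": 0.9,"ax": 0,"ay": 0,"az": 0},
  {"claw": 0,"tx": -0.9,"ty": 0,"tz": 1.2,"ax": 0,"ay": 0,"az": 0},
  {"claw": 0,"tx": -0.6,"ty": 0,"tz": 1.3,"ax": 0,"ay": 0,"az": 0},
  {"claw": 0,"tx": -0.4,"ty": 0,"tz": 0.7,"ax": 0,"ay": 0,"az": 0},
  {"claw": 0,"tx": -0.6,"ty": 0,"tz": 0.5,"ax": 0,"ay": 0,"az": 0},
  {"claw": 0,"tx": 0,"ty": 0,"tz": 0.2,"ax": 0,"ay": 0,"az": 0},
  {"claw": 0,"tx": 0,"ty": 0,"tz": 0,"ax": 0,"ay": 0,"az": 0},
])

```text
time_s: 10.23
tool_pos: [0.6084, 0.0447, 0.0878]
ee_rot: [-0.0, 0.669, 0.743, -0.001]
wrist_force: [0.0, 0.4, -0.7]
gripper_width: 0.001
```

```bash
python3 -c "
from h import *
go(cw(-15,-40,85))"
```

```text
t 10.23 tcp [0.6084 0.0447 0.0878] case [-16.5 -39.4  87.8] w 0.001 F [ 0.   0.4 -0.7]
jaw yaw 5.98 z [-0.001 -0.    -1.   ] -> tool cm [0.15 0.06 0.28]
```

No force yet, so I press on gradually.

send_rows([
  {"claw": 0,"tx": -1,"ty": 0,"tz": 0.1,"ax": 0,"ay": 0,"az": 0},
  {"claw": 0,"tx": -0.5,"ty": 0,"tz": 0.15,"ax": 0,"ay": 0,"az": 0},
  {"claw": 0,"tx": 0,"ty": 0,"tz": 0.1,"ax": 0,"ay": 0,"az": 0},
  {"claw": 0,"tx": 0,"ty": 0,"tz": 0,"ax": 0,"ay": 0,"az": 0},
])

```text
time_s: 10.57
tool_pos: [0.6111, 0.0339, 0.0872]
ee_rot: [-0.001, 0.668, 0.744, 0.003]
wrist_force: [-6.8, 10.5, 26.5]
gripper_width: -0.0
```

```bash
python3 -c "
from h import *
go(cw(-15,-40,85))"
```

```text
t 10.57 tcp [0.6111 0.0339 0.0872] case [-27.5 -41.   87.2] w -0.0 F [-6.8 10.5 26.5]
jaw yaw 6.16 z [ 0.002  0.005 -1.   ] -> tool cm [ 1.25 -0.1   0.22]
```

send_rows([
  {"claw": 0,"tx": 0,"ty": 0,"tz": -1.5,"ax": 0,"ay": 0,"az": 0},
  {"claw": 0,"tx": 0,"ty": 0,"tz": -3,"ax": 0,"ay": 0,"az": 0},
  {"claw": 0,"tx": 0,"ty": 0,"tz": -3,"ax": 0,"ay": 0,"az": 0},
  {"claw": 80,"tx": 0,"ty": 0,"tz": -3,"ax": 0,"ay": 0,"az": 0},
  {"claw": 80,"tx": 0,"ty": 0,"tz": -2.5,"ax": 0,"ay": 0,"az": 0},
  {"claw": 80,"tx": 0,"ty": -2,"tz": 0,"ax": 0,"ay": 0,"az": 0},
  {"claw": 80,"tx": 0,"ty": -2,"tz": 0,"ax": 0,"ay": 0,"az": 0},
  {"claw": 80,"tx": 0,"ty": 0,"tz": 0,"ax": 0,"ay": 0,"az": 0},
  {"claw": 80,"tx": 0,"ty": 0,"tz": 0,"ax": 0,"ay": 0,"az": 0},
])

```text
time_s: 11.32
tool_pos: [0.57, 0.0261, 0.215]
ee_rot: [-0.0, 0.669, 0.743, 0.0]
wrist_force: [1.0, 1.1, -0.7]
gripper_width: 0.798
```

```bash
python3 -c "
from h import *
w=snap('wrist','w7');s=snap('scene','s7');e=snap('side','e7'); go(cw(-172,0,160))
crop('s7',230,170,340,280,5,'s7c');crop('e7',180,160,320,280,5,'e7c')
for c in [(-172,25,97),(-172,-25,97),(-70,0,62.5),(-49,75,65.5),(-49,-75,65.5)]: print(c,w2p(w,cw(*c)).round(0),proj(s,cw(*c)).round(1),proj(e,cw(*c)).round(1))"
```

```text
t 11.47 tcp [0.5713 0.0264 0.2145] case [-30.8  -0.6 214.5] w 0.8 F [0.2 0.4 0.1]
jaw yaw 6.04 z [ 0. -0. -1.] -> tool cm [-14.12  -0.07   5.45]
(-172, 25, 97) [253. 353.] [258.5 240.8] [277.  181.7]
(-172, -25, 97) [306. 353.] [273.9 250. ] [258.2 179.4]
(-70, 0, 62.5) [279. 241.] [287.8 227.2] [258.1 215.5]
(-49, 75, 65.5) [195. 219.] [270.5 209.5] [286.1 224.3]
(-49, -75, 65.5) [363. 219.] [314.6 234.2] [226.4 215.8]
```

View pics/w7.png

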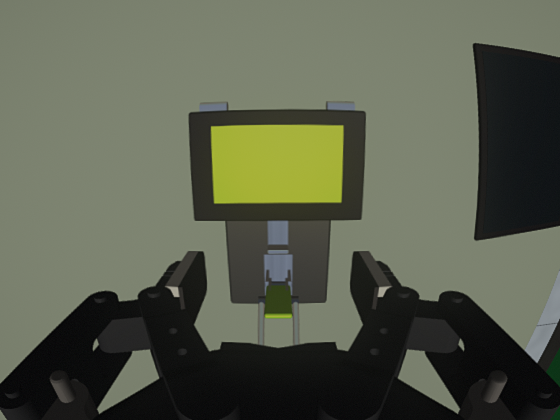

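View pics/s7c.png

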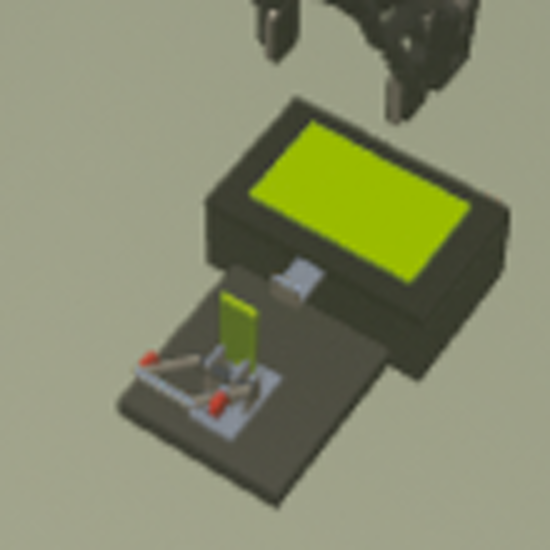

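View pics/e7c.png

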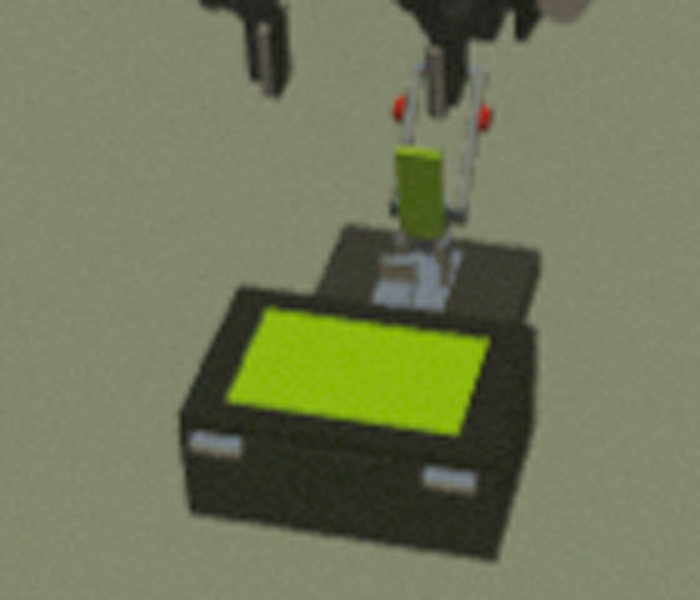

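```bash
python3 -c "
from h import *
s=ld('s7');e=ld('e7')
def o_r(d,u,v): return -d['R'].T@d['t'], d['R'].T@np.array([(u-d['cx'])/d['fx'],(v-d['cy'])/d['fy'],1])
def tri(a,b):
    o1,r1=o_r(s,*a);o2,r2=o_r(e,*b); k=np.linalg.lstsq(np.c_[r1,-r2],o2-o1,rcond=None)[0]; A=o1+r1*k[0];B=o2+r2*k[1]; return wc((A+B)/2).round(1),np.linalg.norm(A-B).round(4)
print(tri((266.6,246.5),(268.4,182.6)),tri((259.8,242),(276.8,183.6)),tri((273.4,251),(260,181.6)))
# handle tip top edge
print('handle',tri((230+238/5,170+298/5),(180+418/5,160+152/5)))
go(cw(-172,0,200))
"
```

```text
(array([-171.3,    0.9,   90.8]), np.float64(0.0028)) (array([-170.5,   23.6,   91.5]), np.float64(0.0026)) (array([-172. ,  -21.7,   90.1]), np.float64(0.0026))
handle (array([-118. ,    2.3,  104.8]), np.float64(0.0017))
t 11.47 tcp [0.5713 0.0264 0.2145] case [-30.8  -0.6 214.5] w 0.8 F [0.2 0.4 0.1]
jaw yaw 6.04 z [ 0. -0. -1.] -> tool cm [-14.12  -0.07   1.45]
```

send_rows([
  {"claw": 80,"tx": -3,"ty": 0,"tz": 0,"ax": 0,"ay": 0,"az": 0},
  {"claw": 80,"tx": -3,"ty": 0,"tz": 0,"ax": 0,"ay": 0,"az": 0},
  {"claw": 80,"tx": -3,"ty": 0,"tz": 0,"ax": 0,"ay": 0,"az": 0},
  {"claw": 80,"tx": -3,"ty": 0,"tz": 0,"ax": 0,"ay": 0,"az": 0},
  {"claw": 80,"tx": -2.1,"ty": 0,"tz": 0,"ax": 0,"ay": 0,"az": 0},
  {"claw": 80,"tx": 0,"ty": 0,"tz": 2,"ax": 0,"ay": 0,"az": 0},
  {"claw": 80,"tx": 0,"ty": 0,"tz": 2,"ax": 0,"ay": 0,"az": 0},
  {"claw": 80,"tx": 0,"ty": 0,"tz": 0,"ax": 0,"ay": 0,"az": 0},
  {"claw": 80,"tx": 0,"ty": 0,"tz": 0,"ax": 0,"ay": 0,"az": 0},
  {"claw": 80,"tx": 0,"ty": 0,"tz": 0,"ax": 0,"ay": 0,"az": 0},
])

```text
time_s: 12.3
tool_pos: [0.5861, -0.1139, 0.1751]
ee_rot: [0.0, 0.669, 0.743, 0.0]
wrist_force: [-0.2, 1.0, -0.4]
gripper_width: 0.803
```

```bash
python3 -c "
from h import *
w=snap('wrist','w8'); go(cw(-172,0,96)); snap('scene','s8')
for c in [(-172,25,93),(-172,-25,93)]: print(c,w2p(w,cw(*c)).round(0))"
```

```text
t 12.35 tcp [ 0.5862 -0.1139  0.1754] case [-171.9   -0.8  175.4] w 0.794 F [0.3 0.4 0. ]
jaw yaw 6.05 z [ 0.001 -0.    -1.   ] -> tool cm [-0.01 -0.09  7.94]
(-172, 25, 93) [240. 224.]
(-172, -25, 93) [315. 224.]
```

View pics/w8.png

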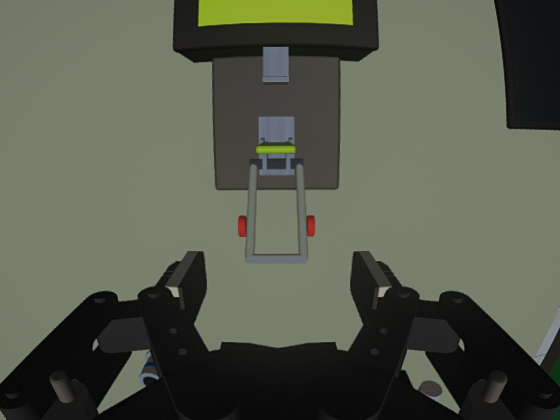

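The buttons are at (242,226) and (311,226), as predicted. I descend and grip gently.

send_rows([
  {"claw": 80,"tx": -0.1,"ty": -0.1,"tz": 2,"ax": 0,"ay": 0,"az": 0},
  {"claw": 80,"tx": 0,"ty": 0,"tz": 2,"ax": 0,"ay": 0,"az": 0},
  {"claw": 80,"tx": 0,"ty": 0,"tz": 2,"ax": 0,"ay": 0,"az": 0},
  {"claw": 80,"tx": 0,"ty": 0,"tz": 1.3,"ax": 0,"ay": 0,"az": 0},
  {"claw": 80,"tx": 0,"ty": 0,"tz": 0.6,"ax": 0,"ay": 0,"az": 0},
  {"claw": 80,"tx": 0,"ty": 0,"tz": 0,"ax": 0,"ay": 0,"az": 0},
  {"claw": 50,"tx": 0,"ty": 0,"tz": 0,"ax": 0,"ay": 0,"az": 0},
  {"claw": 50,"tx": 0,"ty": 0,"tz": 0,"ax": 0,"ay": 0,"az": 0},
  {"claw": 50,"tx": 0,"ty": 0,"tz": 0,"ax": 0,"ay": 0,"az": 0},
  {"claw": 50,"tx": 0,"ty": 0,"tz": 0,"ax": 0,"ay": 0,"az": 0},
  {"claw": 50,"tx": 0,"ty": 0,"tz": 0,"ax": 0,"ay": 0,"az": 0},
], force=30)

```text
time_s: 13.32
tool_pos: [0.5851, -0.1156, 0.0964]
ee_rot: [0.001, 0.669, 0.743, 0.0]
wrist_force: [-0.8, -1.3, 3.8]
gripper_width: 0.573
```

```bash
python3 -c "
from h import *
w=snap('wrist','w9'); go(cw(-172,0,96)); s=snap('scene','s9')
P=np.array([-134,56])
s_,p,R=st(); c=wc(p); x,z=c[0],c[2]-3
print('r from pivot(-134,56)',np.hypot(x+134,z-56),np.degrees(np.arctan2(z-56,x+134)))
a0=np.arctan2(z-56,x+134)
px,pz=x,z
for a in np.linspace(a0,.3,13)[1:]:
  X=-134+52*np.cos(a);Z=56+52*np.sin(a); print(round(a,2),round(X,1),round(Z+3,1),'d',round((X-px)/10,2),round(-(Z-pz)/10,2)); px,pz=X,Z
"
```

```text
t 13.37 tcp [ 0.5851 -0.1157  0.0963] case [-173.6    0.4   96.3] w 0.576 F [-0.1 -2.6  4.7]
jaw yaw 5.99 z [ 0.002 -0.001 -1.   ] -> tool cm [0.16 0.04 0.03]
r from pivot(-134,56) 54.42901139753862 136.85677608907508
2.21 -165.2 100.6 d 0.85 -0.44
2.04 -157.5 105.4 d 0.77 -0.48
1.87 -149.2 108.7 d 0.84 -0.34
1.69 -140.3 110.6 d 0.88 -0.19
1.52 -131.3 110.9 d 0.9 -0.03
1.34 -122.3 109.7 d 0.9 0.13
1.17 -113.7 106.9 d 0.86 0.28
1.0 -105.7 102.6 d 0.8 0.42
0.82 -98.6 97.1 d 0.71 0.56
0.65 -92.5 90.4 d 0.61 0.67
0.47 -87.7 82.7 d 0.48 0.77
0.3 -84.3 74.4 d 0.34 0.84
```

View pics/w9.png

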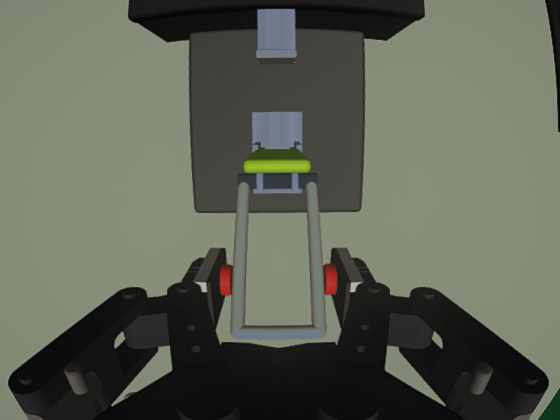

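Both buttons are held. I swing the loop over in two halves.

send_rows([
  {"claw": 50,"tx": 0.85,"ty": 0,"tz": -0.45,"ax": 0,"ay": 0,"az": 0},
  {"claw": 50,"tx": 0.77,"ty": 0,"tz": -0.48,"ax": 0,"ay": 0,"az": 0},
  {"claw": 50,"tx": 0.84,"ty": 0,"tz": -0.34,"ax": 0,"ay": 0,"az": 0},
  {"claw": 50,"tx": 0.88,"ty": 0,"tz": -0.19,"ax": 0,"ay": 0,"az": 0},
  {"claw": 50,"tx": 0.9,"ty": 0,"tz": -0.03,"ax": 0,"ay": 0,"az": 0},
  {"claw": 50,"tx": 0.9,"ty": 0,"tz": 0.13,"ax": 0,"ay": 0,"az": 0},
  {"claw": 50,"tx": 0,"ty": 0,"tz": 0,"ax": 0,"ay": 0,"az": 0},
])

```text
time_s: 14.0
tool_pos: [0.5789, -0.061, 0.1083]
ee_rot: [-0.001, 0.668, 0.744, 0.0]
wrist_force: [0.2, 1.1, 1.3]
gripper_width: 0.573
```

```bash
python3 -c "
from h import *
w=snap('wrist','w10'); go(cw(-122,0,110)); s=snap('scene','s10');crop('s10',230,130,340,280,4,'s10c')
"
```

```text
t 14.05 tcp [ 0.5791 -0.0621  0.1086] case [-119.7    0.9  108.6] w 0.579 F [-0.2 -0.3  2.7]
jaw yaw 6.14 z [-0.001  0.001 -1.   ] -> tool cm [-0.23  0.08 -0.14]
```

View pics/w10.png

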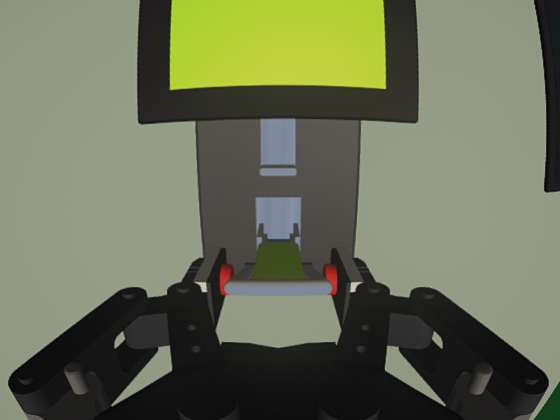

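View pics/s10c.png

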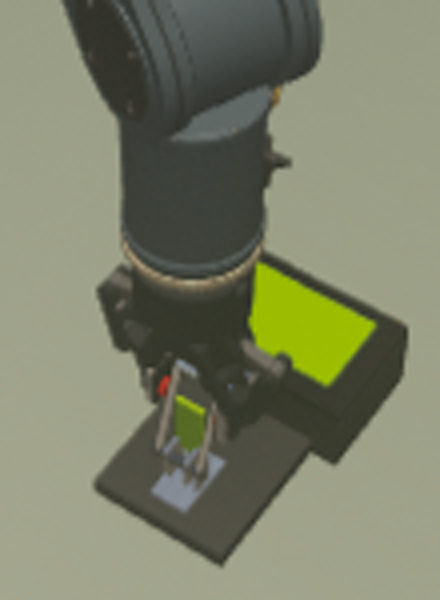

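send_rows([
  {"claw": 50,"tx": 0.7,"ty": -0.05,"tz": 0.25,"ax": 0,"ay": 0,"az": 0},
  {"claw": 50,"tx": 0.75,"ty": 0,"tz": 0.4,"ax": 0,"ay": 0,"az": 0},
  {"claw": 50,"tx": 0.7,"ty": 0,"tz": 0.55,"ax": 0,"ay": 0,"az": 0},
  {"claw": 50,"tx": 0.6,"ty": 0,"tz": 0.65,"ax": 0,"ay": 0,"az": 0},
  {"claw": 50,"tx": 0.48,"ty": 0,"tz": 0.75,"ax": 0,"ay": 0,"az": 0},
  {"claw": 50,"tx": 0.3,"ty": 0,"tz": 0.7,"ax": 0,"ay": 0,"az": 0},
  {"claw": 50,"tx": 0,"ty": 0,"tz": 0,"ax": 0,"ay": 0,"az": 0},
  {"claw": 50,"tx": 0,"ty": 0,"tz": 0,"ax": 0,"ay": 0,"az": 0},
])

```text
time_s: 14.77
tool_pos: [0.575, -0.0284, 0.0756]
ee_rot: [-0.0, 0.669, 0.743, -0.0]
wrist_force: [2.4, 1.6, 0.0]
gripper_width: 0.578
```

```bash
python3 -c "
from h import *
w=snap('wrist','w11'); go(cw(-84,0,74)); s=snap('scene','s11');crop('s11',230,130,340,280,4,'s11c')
"
```

```text
t 14.82 tcp [ 0.575  -0.0285  0.076 ] case [-85.8   1.4  76. ] w 0.571 F [1.7 0.8 0. ]
jaw yaw 6.03 z [-0.  0. -1.] -> tool cm [0.18 0.14 0.2 ]
```

View pics/w11.png

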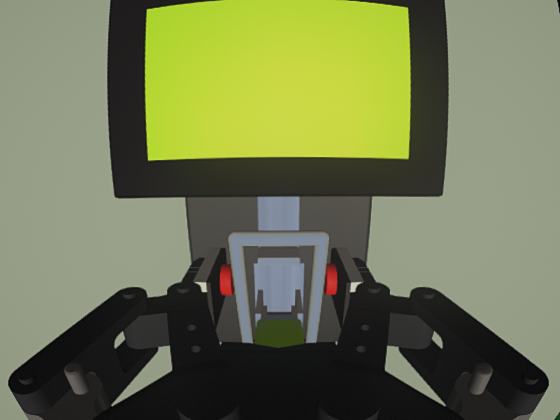

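View pics/s11c.png

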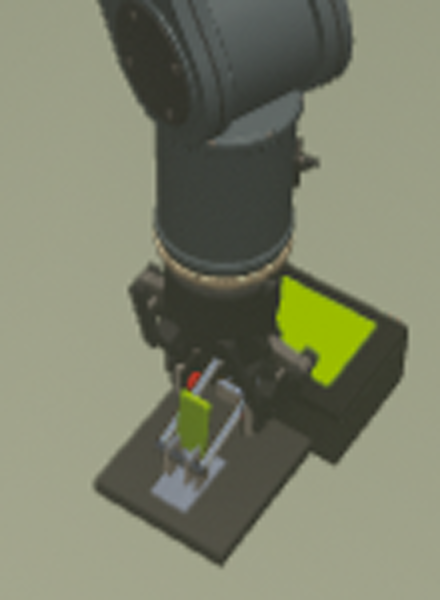

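send_rows([
  {"claw": 50,"tx": 0.12,"ty": 0,"tz": 0.3,"ax": 0,"ay": 0,"az": 0},
  {"claw": 50,"tx": 0.1,"ty": 0,"tz": 0.3,"ax": 0,"ay": 0,"az": 0},
  {"claw": 50,"tx": 0.08,"ty": 0,"tz": 0.3,"ax": 0,"ay": 0,"az": 0},
  {"claw": 50,"tx": 0.03,"ty": 0,"tz": 0.2,"ax": 0,"ay": 0,"az": 0},
  {"claw": 50,"tx": 0,"ty": 0,"tz": 0,"ax": 0,"ay": 0,"az": 0},
  {"claw": 50,"tx": 0,"ty": 0,"tz": 0,"ax": 0,"ay": 0,"az": 0},
])

```text
time_s: 15.37
tool_pos: [0.5748, -0.0262, 0.0654]
ee_rot: [0.0, 0.669, 0.743, 0.0]
wrist_force: [1.6, -1.0, 5.1]
gripper_width: 0.571
```

```bash
python3 -c "
from h import *
w=snap('wrist','w12'); go(cw(-84,0,74))
"
```

```text
t 15.42 tcp [ 0.5748 -0.0262  0.0654] case [-83.5   1.4  65.4] w 0.576 F [ 1.3 -1.4  5.9]
jaw yaw 5.99 z [ 0.001 -0.    -1.   ] -> tool cm [-0.05  0.14 -0.86]
```

View pics/w12.png

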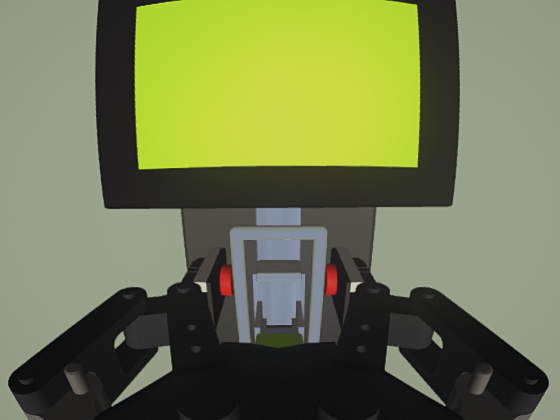

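The bar, row 232, lies behind the lip, row 266, and there is light contact. I release and rise.

send_rows([
  {"claw": 75,"tx": 0,"ty": 0,"tz": 0,"ax": 0,"ay": 0,"az": 0},
  {"claw": 75,"tx": 0,"ty": 0,"tz": 0,"ax": 0,"ay": 0,"az": 0},
  {"claw": 75,"tx": 0,"ty": 0,"tz": 0,"ax": 0,"ay": 0,"az": 0},
  {"claw": 75,"tx": 0,"ty": 0,"tz": -1,"ax": 0,"ay": 0,"az": 0},
  {"claw": 75,"tx": 0,"ty": 0,"tz": -2.5,"ax": 0,"ay": 0,"az": 0},
  {"claw": 75,"tx": 0,"ty": 0,"tz": -3,"ax": 0,"ay": 0,"az": 0},
  {"claw": 75,"tx": 0,"ty": 0,"tz": -3,"ax": 0,"ay": 0,"az": 0},
  {"claw": 75,"tx": 0,"ty": 0,"tz": -2,"ax": 0,"ay": 0,"az": 0},
  {"claw": 0,"tx": 0,"ty": 0,"tz": 0,"ax": 0,"ay": 0,"az": 0},
  {"claw": 0,"tx": 0,"ty": 0,"tz": 0,"ax": 0,"ay": 0,"az": 0},
])

```text
time_s: 16.25
tool_pos: [0.575, -0.0255, 0.1817]
ee_rot: [0.001, 0.669, 0.743, 0.001]
wrist_force: [-0.4, -0.1, -0.2]
gripper_width: 0.476
```

```bash
python3 -c "
from h import *
w=snap('wrist','w13'); go(cw(-70,0,140)); s=snap('scene','s13');crop('s13',230,150,340,280,4,'s13c')
crop('w13',180,180,380,340,4,'w13c')
for z in (100,105): print(w2p(w,cw(-117,12,z)))
print(w2p(w,cw(-70,0,62.5)),w2p(w,cw(-75,0,72.5)),w2p(w,cw(-59,0,65.5)))
"
```

```text
t 16.3 tcp [ 0.5743 -0.0254  0.1805] case [-82.7   1.8 180.5] w 0.391 F [ 0.2 -0.  -0.1]
jaw yaw 6.03 z [ 0.  0. -1.] -> tool cm [1.26 0.18 4.05]
[262.49104851 270.5307978 ]
[262.18521584 273.78243935]
[279.59744465 192.20671159] [279.68029607 201.86413088] [279.65187692 178.60569163]
```

View pics/w13c.png

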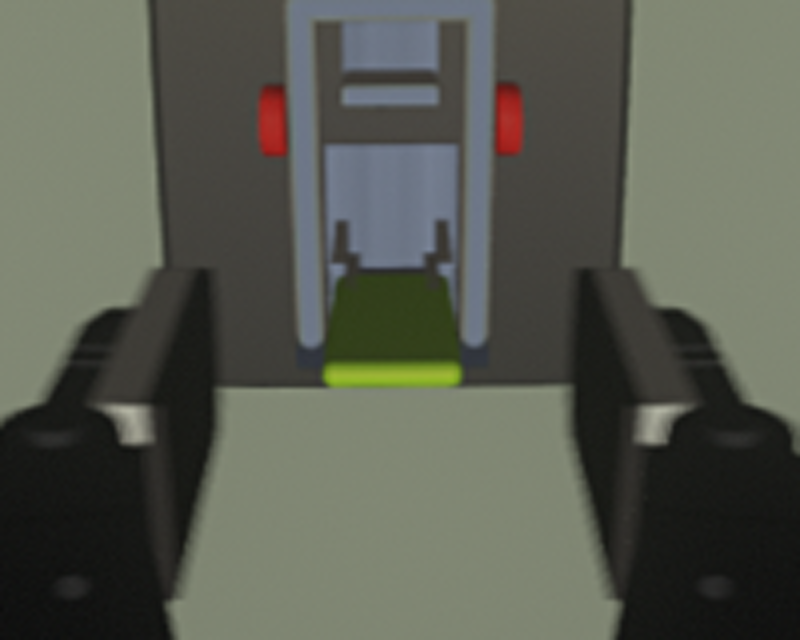

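View pics/s13c.png

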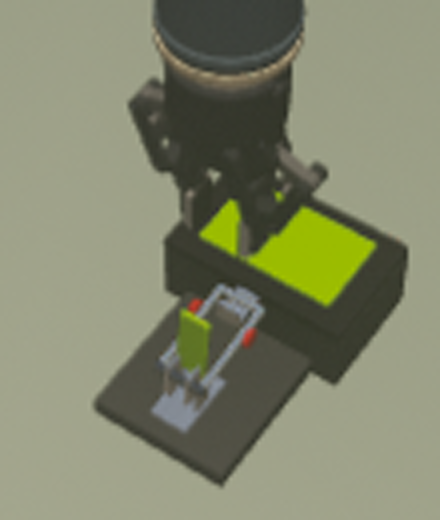

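The loop lies over the keeper with its bar behind the lip; the lever is still near 1.7. Next is the lever press path.

```bash
python3 -c "
from h import *
px,pz=-92,119
for th in [1.7,1.55,1.4,1.2,1.0,.8,.6,.45,.3,.2,.1,0,-.03]:
  r=58; x=-125-r*np.cos(th)+5*np.sin(th)+11; z=40+r*np.sin(th)+5*np.cos(th)+22
  print(th,round(x,1),round(z,1),'d',round((x-px)/10,2),round(-(z-pz)/10,2)); px,pz=x,z
go(cw(-92,0,119))
"
```

```text
1.7 -101.6 118.9 d -0.96 0.01
1.55 -110.2 120.1 d -0.86 -0.12
1.4 -118.9 120.0 d -0.87 0.01
1.2 -130.4 117.9 d -1.14 0.21
1.0 -141.1 113.5 d -1.08 0.44
0.8 -150.8 107.1 d -0.97 0.64
0.6 -159.0 98.9 d -0.82 0.82
0.45 -164.1 91.7 d -0.5 0.71
0.3 -167.9 83.9 d -0.39 0.78
0.2 -169.9 78.4 d -0.19 0.55
0.1 -171.2 72.8 d -0.14 0.57
0 -172.0 67.0 d -0.08 0.58
-0.03 -172.1 65.3 d -0.01 0.17
t 16.35 tcp [ 0.574  -0.0254  0.1797] case [-82.6   2.1 179.7] w 0.299 F [-0.4 -0.4 -1.4]
jaw yaw 6.03 z [-0.001  0.    -1.   ] -> tool cm [-0.94  0.22  6.07]
```

send_rows([
  {"claw": 0,"tx": 0,"ty": 0,"tz": 0,"ax": 0,"ay": 0,"az": 0},
  {"claw": 0,"tx": -0.9,"ty": 0.2,"tz": 0,"ax": 0,"ay": 0,"az": 0},
  {"claw": 0,"tx": 0,"ty": 0,"tz": 2,"ax": 0,"ay": 0,"az": 0},
  {"claw": 0,"tx": 0,"ty": 0,"tz": 2,"ax": 0,"ay": 0,"az": 0},
  {"claw": 0,"tx": 0,"ty": 0,"tz": 2,"ax": 0,"ay": 0,"az": 0},
  {"claw": 0,"tx": 0,"ty": 0,"tz": 0,"ax": 0,"ay": 0,"az": 0},
  {"claw": 0,"tx": -0.9,"ty": 0,"tz": 0,"ax": 0,"ay": 0,"az": 0},
  {"claw": 0,"tx": -0.9,"ty": 0,"tz": 0,"ax": 0,"ay": 0,"az": 0},
  {"claw": 0,"tx": -0.9,"ty": 0,"tz": 0,"ax": 0,"ay": 0,"az": 0},
  {"claw": 0,"tx": -1.1,"ty": 0,"tz": 0.2,"ax": 0,"ay": 0,"az": 0},
  {"claw": 0,"tx": 0,"ty": 0,"tz": 0,"ax": 0,"ay": 0,"az": 0},
  {"claw": 0,"tx": 0,"ty": 0,"tz": 0,"ax": 0,"ay": 0,"az": 0},
])

```text
time_s: 17.35
tool_pos: [0.5818, -0.0737, 0.1186]
ee_rot: [0.001, 0.67, 0.743, 0.0]
wrist_force: [0.5, 0.8, -0.6]
gripper_width: 0.005
```

```bash
python3 -c "
from h import *
go(cw(-130,0,118)); s=snap('scene','s14');crop('s14',230,150,340,280,4,'s14c'); s=snap('side','e14');crop('e14',200,140,320,260,5,'e14c')
"
```

```text
t 17.35 tcp [ 0.5818 -0.0737  0.1186] case [-131.5   -0.6  118.6] w 0.005 F [ 0.5  0.8 -0.6]
jaw yaw 5.89 z [ 0.001 -0.001 -1.   ] -> tool cm [ 0.15 -0.06  0.06]
```

View pics/s14c.png

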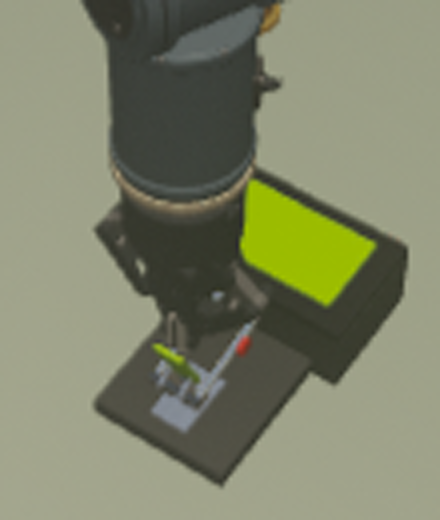

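View pics/e14c.png

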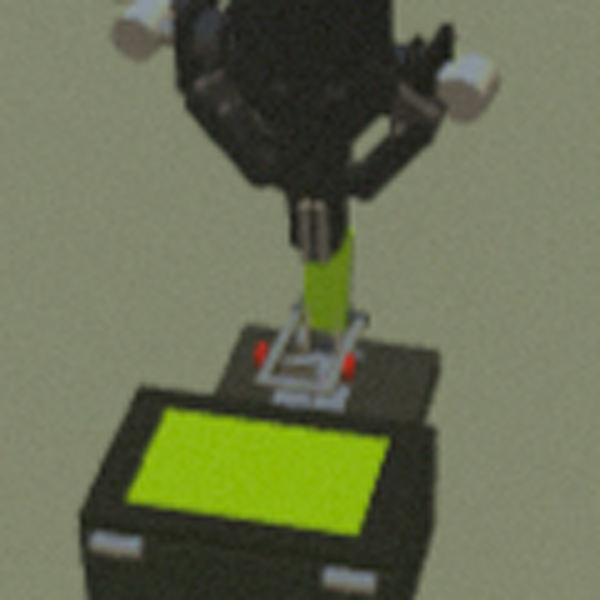

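The lever is turning and the loop still lies over the keeper. I continue down.

send_rows([
  {"claw": 0,"tx": -1.0,"ty": 0,"tz": 0.5,"ax": 0,"ay": 0,"az": 0},
  {"claw": 0,"tx": -0.95,"ty": 0,"tz": 0.65,"ax": 0,"ay": 0,"az": 0},
  {"claw": 0,"tx": -0.8,"ty": 0,"tz": 0.8,"ax": 0,"ay": 0,"az": 0},
  {"claw": 0,"tx": -0.5,"ty": 0,"tz": 0.7,"ax": 0,"ay": 0,"az": 0},
  {"claw": 0,"tx": 0,"ty": 0,"tz": 0,"ax": 0,"ay": 0,"az": 0},
  {"claw": 0,"tx": 0,"ty": 0,"tz": 0,"ax": 0,"ay": 0,"az": 0},
])

```text
time_s: 17.95
tool_pos: [0.5841, -0.1052, 0.0906]
ee_rot: [-0.001, 0.67, 0.743, -0.001]
wrist_force: [-1.1, 0.0, 0.9]
gripper_width: 0.004
```

```bash
python3 -c "
from h import *
go(cw(-164,0,91)); s=snap('scene','s15');crop('s15',230,150,340,280,4,'s15c'); s=snap('side','e15');crop('e15',200,140,320,260,5,'e15c')
"
```

```text
t 17.95 tcp [ 0.5841 -0.1052  0.0906] case [-163.     0.4   90.6] w 0.004 F [-1.1  0.   0.9]
jaw yaw 5.94 z [-0.002 -0.    -1.   ] -> tool cm [-0.1   0.04 -0.04]
```

View pics/s15c.png

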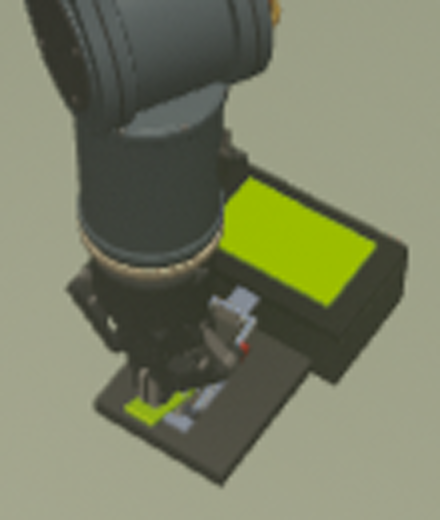

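View pics/e15c.png

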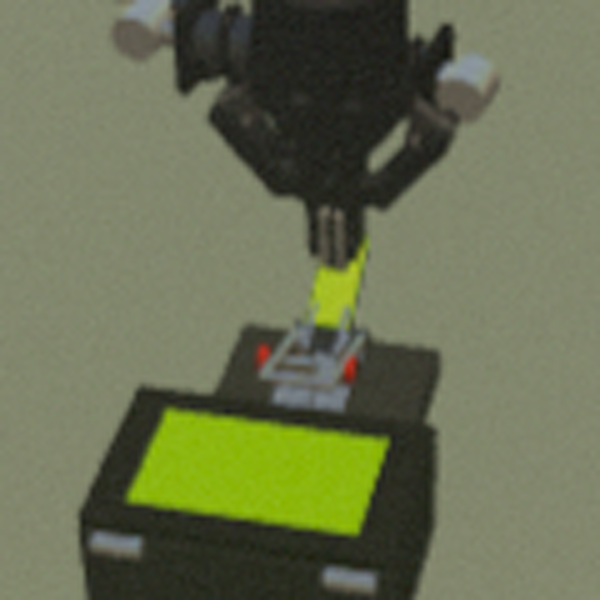

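send_rows([
  {"claw": 0,"tx": -0.4,"ty": 0,"tz": 0.6,"ax": 0,"ay": 0,"az": 0},
  {"claw": 0,"tx": -0.2,"ty": 0,"tz": 0.6,"ax": 0,"ay": 0,"az": 0},
  {"claw": 0,"tx": 0,"ty": 0,"tz": 0,"ax": 0,"ay": 0,"az": 0},
])

```text
time_s: 18.3
tool_pos: [0.5851, -0.1108, 0.0785]
ee_rot: [-0.0, 0.669, 0.743, -0.0]
wrist_force: [-1.3, -0.2, 0.2]
gripper_width: -0.003
```

```bash
python3 -c "
from h import *
go(cw(-171,0,70)); s=snap('side','e16');crop('e16',235,195,295,235,12,'e16c')
"
```

```text
t 18.3 tcp [ 0.5851 -0.1108  0.0785] case [-168.7   -0.    78.5] w -0.003 F [-1.3 -0.2  0.2]
jaw yaw 6.01 z [-0.001 -0.    -1.   ] -> tool cm [-0.23 -0.    0.85]
```

View pics/e16c.png

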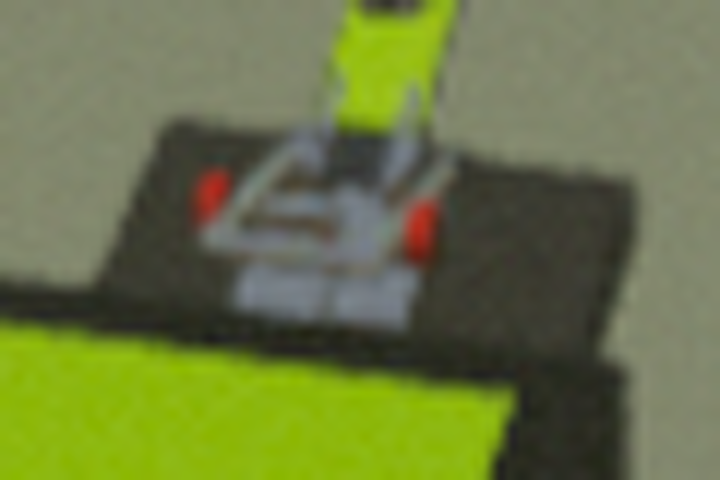

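```bash
python3 -c "
from h import *
e=ld('e16')
f=lambda c:((proj(e,cw(*c))-[235,195])*12).round(0)
for c in [(-70,-17,62.5),(-70,17,62.5),(-62,-17,62.5),(-62,17,62.5),(-80,-17,72.5),(-80,17,72.5),(-77,-9,72.5),(-77,9,72.5),(-73,9,72.5),(-73,-9,72.5),(-49,-9,59.5),(-49,9,59.5),(-93,25,54),(-93,-25,54),(-187,-12,62),(-49,-75,65.5)]: print(c,f(c))
s=snap('scene','s16');crop('s16',260,200,320,260,10,'s16c')
g=lambda c:((proj(s,cw(*c))-[260,200])*10).round(0)
for c in [(-70,-17,62.5),(-70,17,62.5),(-62,-17,62.5),(-80,-17,72.5),(-77,-9,72.5),(-77,9,72.5),(-93,-25,54)]: print(c,g(c))
"
```

```text
(-70, -17, 62.5) [197. 235.]
(-70, 17, 62.5) [357. 257.]
(-62, -17, 62.5) [187. 259.]
(-62, 17, 62.5) [348. 282.]
(-80, -17, 72.5) [208. 167.]
(-80, 17, 72.5) [368. 189.]
(-77, -9, 72.5) [242. 181.]
(-77, 9, 72.5) [326. 193.]
(-73, 9, 72.5) [322. 205.]
(-73, -9, 72.5) [237. 194.]
(-49, -9, 59.5) [209. 316.]
(-49, 9, 59.5) [294. 328.]
(-93, 25, 54) [422. 224.]
(-93, -25, 54) [191. 192.]
(-187, -12, 62) [357. -90.]
(-49, -75, 65.5) [-104.  250.]
(-70, -17, 62.5) [329. 300.]
(-70, 17, 62.5) [229. 243.]
(-62, -17, 62.5) [345. 281.]
(-80, -17, 72.5) [310. 304.]
(-77, -9, 72.5) [292. 283.]
(-77, 9, 72.5) [238. 252.]
(-93, -25, 54) [306. 387.]
```

View pics/s16c.png

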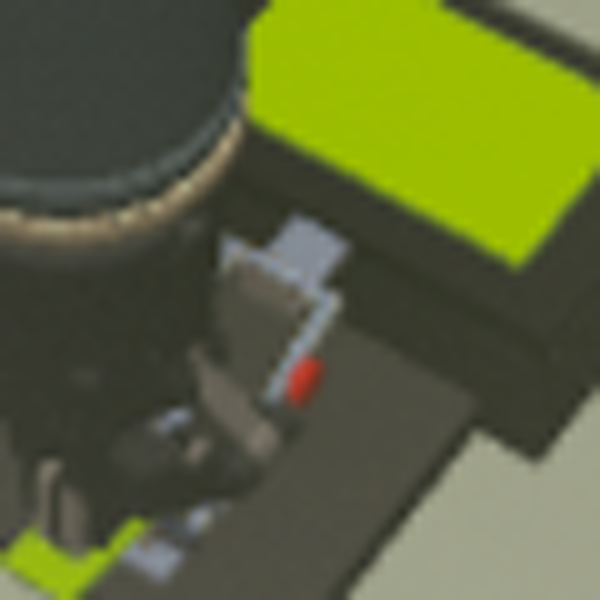

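The observed bar ends, scene crop (230,243)–(330,298), match the seat at x -70, z 62.5, so the loop is hooked. I press on in steps, watching the force.

send_rows([
  {"claw": 0,"tx": -0.2,"ty": 0,"tz": 0.5,"ax": 0,"ay": 0,"az": 0},
  {"claw": 0,"tx": -0.1,"ty": 0,"tz": 0.4,"ax": 0,"ay": 0,"az": 0},
  {"claw": 0,"tx": 0,"ty": 0,"tz": 0,"ax": 0,"ay": 0,"az": 0},
])

```text
time_s: 18.65
tool_pos: [0.5854, -0.1137, 0.0697]
ee_rot: [-0.0, 0.669, 0.743, -0.0]
wrist_force: [-1.0, -0.6, -0.8]
gripper_width: -0.0
```

```bash
python3 -c "
from h import *
go(cw(-171,0,67))
"
```

```text
t 18.65 tcp [ 0.5854 -0.1137  0.0697] case [-1.716e+02 -1.000e-01  6.970e+01] w -0.0 F [-1.  -0.6 -0.8]
jaw yaw 6.0 z [-0.001 -0.    -1.   ] -> tool cm [ 0.06 -0.    0.27]
```

send_rows([
  {"claw": 0,"tx": 0,"ty": 0,"tz": 0.3,"ax": 0,"ay": 0,"az": 0},
  {"claw": 0,"tx": 0,"ty": 0,"tz": 0.2,"ax": 0,"ay": 0,"az": 0},
  {"claw": 0,"tx": 0,"ty": 0,"tz": 0,"ax": 0,"ay": 0,"az": 0},
  {"claw": 0,"tx": 0,"ty": 0,"tz": 0,"ax": 0,"ay": 0,"az": 0},
])

```text
time_s: 18.98
tool_pos: [0.5861, -0.1136, 0.067]
ee_rot: [0.0, 0.669, 0.743, 0.0]
wrist_force: [-4.4, 1.5, 17.0]
gripper_width: -0.0
```

```bash
python3 -c "
from h import *
go(cw(-171,0,67)); s=snap('scene','s17');crop('s17',230,150,340,280,4,'s17c')
"
```

```text
t 18.98 tcp [ 0.5861 -0.1136  0.067 ] case [-171.6   -0.7   67. ] w -0.0 F [-4.4  1.5 17. ]
jaw yaw 6.0 z [ 0.001  0.    -1.   ] -> tool cm [ 0.06 -0.07 -0.  ]
```

View pics/s17c.png

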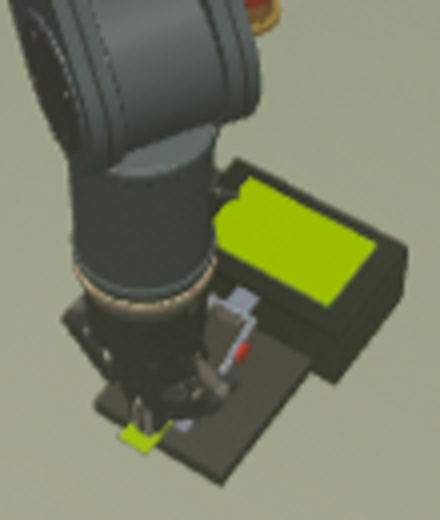

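The tip rests at z 45 with 17 N, so the lever is at its shut height. One small extra press, then I rise clear and check.

send_rows([
  {"claw": 0,"tx": 0,"ty": 0,"tz": 0.1,"ax": 0,"ay": 0,"az": 0},
  {"claw": 0,"tx": 0,"ty": 0,"tz": 0,"ax": 0,"ay": 0,"az": 0},
  {"claw": 0,"tx": 0,"ty": 0,"tz": -0.5,"ax": 0,"ay": 0,"az": 0},
  {"claw": 0,"tx": 0,"ty": 0,"tz": -2,"ax": 0,"ay": 0,"az": 0},
  {"claw": 0,"tx": 0,"ty": 0,"tz": -3.5,"ax": 0,"ay": 0,"az": 0},
  {"claw": 0,"tx": 0,"ty": 0,"tz": -3.5,"ax": 0,"ay": 0,"az": 0},
  {"claw": 0,"tx": 0,"ty": 0,"tz": -3.5,"ax": 0,"ay": 0,"az": 0},
  {"claw": 0,"tx": 0,"ty": 0,"tz": -3.5,"ax": 0,"ay": 0,"az": 0},
  {"claw": 0,"tx": 0,"ty": 0,"tz": -3,"ax": 0,"ay": 0,"az": 0},
  {"claw": 0,"tx": -2,"ty": 0,"tz": -2,"ax": 0,"ay": 0,"az": 0},
  {"claw": 0,"tx": 0,"ty": 0,"tz": 0,"ax": 0,"ay": 0,"az": 0},
  {"claw": 0,"tx": 0,"ty": 0,"tz": 0,"ax": 0,"ay": 0,"az": 0},
])

```text
time_s: 20.03
tool_pos: [0.5882, -0.1345, 0.2807]
ee_rot: [0.001, 0.67, 0.743, 0.001]
wrist_force: [0.6, 0.9, 0.3]
gripper_width: 0.001
```

```bash
python3 -c "
from h import *
go(cw(-171,0,67)); s=snap('scene','s18');crop('s18',235,180,345,280,5,'s18c');e=snap('side','e18');crop('e18',200,160,310,270,5,'e18c');w=snap('wrist','w18')
P=cloud(s); im=s['image'].astype(int); Q=[]
for v in range(230,275):
  for u in range(245,300):
    r,g,b=im[v,u]
    if g>130 and b<60 : Q.append(wc(P[v,u]))
Q=np.array(Q); print(len(Q)); print(np.percentile(Q[Q[:,0]<-100],[2,50,98],axis=0).round(1))
"
```

```text
t 20.03 tcp [ 0.5882 -0.1345  0.2807] case [-192.6   -0.7  280.7] w 0.001 F [0.6 0.9 0.3]
jaw yaw 5.92 z [ 0.002 -0.001 -1.   ] -> tool cm [ 2.18 -0.12 21.36]
136
[[-188.9  -11.1   41. ]
 [-165.4   -1.2   45.7]
 [-138.9   10.6   49.2]]
```

View pics/s18c.png

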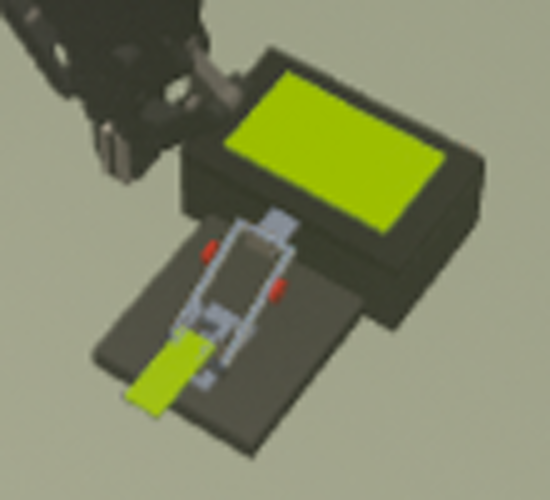

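View pics/e18c.png

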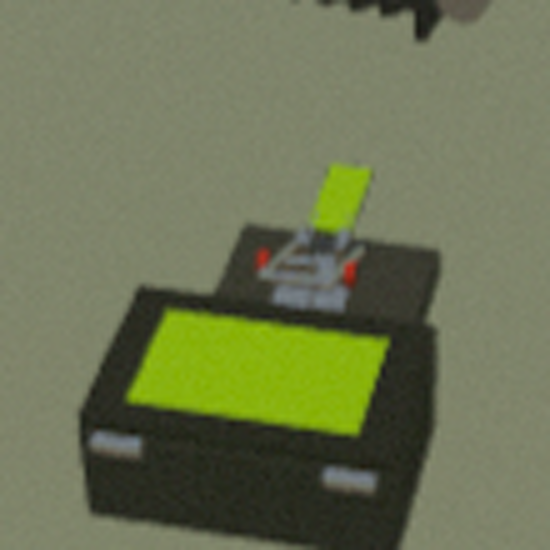

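View pics/w18.png

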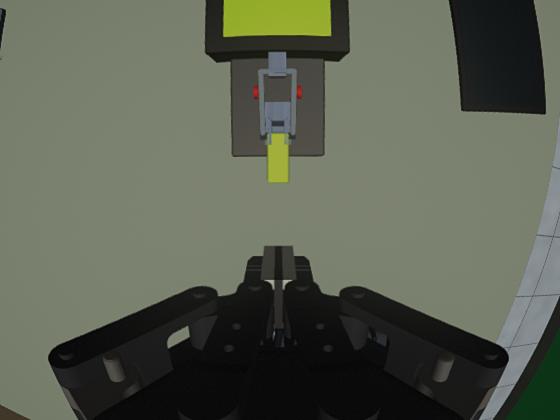

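The handle is level, scene crop (170,370), and the loop is hooked over the lip, (265,240), with the lid shut. Final numeric check of handle slope and lid level.

```bash
python3 -c "
from h import *
for n in ('s18','e18'):
  s=ld(n); P=cloud(s); im=s['image'].astype(int)
  m=(im[...,1]>130)&(im[...,2]<70)&(s['depth']>0); Q=np.array([wc(p) for p in P[m]]); 
  h=Q[(Q[:,0]<-135)&(Q[:,0]>-200)&(abs(Q[:,1])<11)]; l=Q[(abs(Q[:,0])<40)&(abs(Q[:,1])<65)]
  print(n,'handle slope',np.polyfit(h[:,0],h[:,2],1).round(3),h[:,2].mean().round(1),'lid slope',np.polyfit(l[:,0],l[:,2],1).round(3))
"
```

```text
s18 handle slope [-2.3000e-02  4.1326e+01] 45.1 lid slope [-3.0000e-03  6.6869e+01]
e18 handle slope [7.0000e-03 4.4001e+01] 42.9 lid slope [9.0000e-03 6.4272e+01]
```

```bash
python3 -c "
from h import *
print(manip.hand_in())"
```

```text
the job is handed in; nothing more can be done
None
```

The middle-sized brass sleeve is packed and the case is latched; I handed the job in at about 20 s of the 72 s allowed. I stood the sleeve upright in the tray and pressed the lid fully down. Then I swung the steel loop over the keeper's lip, pressed the green lever flat and moved the arm clear.

Last checks, all from camera and force readings:
- **Lid:** its slope measured under 0.01 rad with the top at about z 64–67 mm, against 65.5 shut.
- **Lever:** level within about 0.02 rad, its upper face at z 43–45 mm against 45 shut. It carried 17 N at the stop and stayed down after I let go.
- **Loop:** during the press its bar matched the keeper seat; after release it still showed over the lip.
- **Force while pressing:** I read almost no force before the lever reached its stop, less than the pull the task describes. The readings were taken only between moves, so I cannot say how hard the lever pulled going over centre.
- **Other things:** I did not move the steel sleeve, pen holder or shock absorber, but I made no final measurement of them.
- **Sleeve:** last seen upright in the tray before the lid shut.

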